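# Clamp coded sample jars in the reader rack and start the read

## Robot

A 7-joint arm with a two-finger parallel gripper is mounted at the origin on a cart in front of the work surface, level with it; the furniture and walls round the work are solid. World frame = base frame: x ahead of the robot, y to its left, z up, the work surface at z = 0. Lengths are in m, angles in rad, forces in N, time in s.
With the tool pointing down it reaches from about 0.4 to 0.85 m from the base axis. Payload 4.5 kg.
Tool frame: the origin (TCP) lies at the very end of the fingers, on their centre line; the grasp point (between the pads) lies 19 mm behind it; z points along the fingers, y is the line along which they close (so a half turn about z gives the same grasp; the last joint's range is limited). The gripper opens to 88 mm and grips with 3 to 60 N. Pads are 18 mm wide; open, the fingers measure 123 mm over their backs; the gripper's body (75 mm by 187 mm) begins 45 mm behind the grasp point.
Start: joints at [1.282, 0.689, -0.195, 1.565, 0.157, 0.902, -0.215], TCP at [0.198, -0.593, 0.239] pointing down, gripper open.
Joint ranges: [-3.01, 3.01], [-0.46, 2.08], [-1.47, 1.51], [0.13, 2.56], [-1, 4.14], [0.04, 2.09], [-2.66, 2.66]. Speed limits (rad/s): [2.57, 2.57, 3.14, 3.14, 3.14, 3.14, 3.14].

## Interface

Orientations are given as a unit quaternion [x, y, z, w].
In Python, from station import * gives the robot as it stands.
- The arm moves only by the tool jog_arm, never from a script. Its arguments are lists of equal length, an entry for each row: "linear": the shift along the world's x, y, z normalised to -1 to 1, where 1 is 2.5 cm, a list of three; "delta_rot": the turn, a rotation vector about the world's x, y, z normalised to -1 to 1, where 1 is pi/2 rad, a list of three. A call has 1 to 20 rows; each row shifts and turns the commanded pose from where the row before left it; what a row does not reach is not made up. A row lasts 1/12 s, in which the tool goes at most 41.7 mm and 7.16 degrees, less where a joint would pass 70% of its speed; a pose out of reach is approached as far as the arm can. A call with a number of a shift or a turn outside -1 to 1 is refused whole. A call with a gripper value outside its range is refused whole. "jaw" is the gripper's target within -1 to 1 (fully open at 1, half-way at 0, shut at -1), set as the call begins (left out, the last holds). The fingers move at their own pace and stop on an object; "newtons" is the grip in N (left out, the last holds). Time passes only in rows, so rows that do not move let the fingers close. It gives the time, the measured TCP pose, the force, the opening and the grip force at its end, in the units of the state.
- sense(): the state, without advancing time (a new reading comes with each control period).
- grab_frame(name): name is "scene" or "side" or "wrist"; returns a dict with "frame" (420x560x3 uint8, blue, green, red), "z_map" (420x560 float32, m along the optical axis (not along the pixel's ray), 0 where there is no reading), "vfov" (degrees; the focal length in pixels is half the picture's height over the tangent of half this angle, whatever the lens; pixels are square), "cx", "cy" (the principal point, pixels), "camera_from_world" (4x4, takes a point from world to camera coordinates); the wrist camera has in their place "T_tool_cam" (4x4, takes a point from camera to tool coordinates, whose origin is the TCP and whose axes are the flange's). Camera axes: x right, y down, z forward; pixel columns grow to the right and rows downward; lengths in m; the calibration is good to about 2 mm. A picture is of the moment at which its call begins: read the wrist's pose just before it.
- finish_job(): hands the job in; it is judged then, once.
The state is a dict: "clock": time; "joint_pos": joint angles; "joint_vel": joint speeds; "effort": joint torques, N m; "ee_pos": TCP position; "eef_rot": TCP orientation; "ft_force": force on the tool from outside, world axes, zero at the start; "moment": the same for the moment, N m; "opening": opening from 0.0 (shut) to 1.0 (fully open); "grasp_force": force on a finger pad.
Only numpy, scipy, OpenCV 4.12 (cv2) and the standard library are available. Lean on these libraries where they do the work, as an engineer would, in place of code of your own. Each camera call takes 0.05 s, during which the arm holds its last target. There are 200 camera calls.

## Task

Set every sample jar upright in a bay of its own in the reader rack, turned so that its bar code squarely faces that bay's red reader window, and drive an orange wedge into the gap between each jar and the wall opposite the window so that the jar is locked tight against the reader. When all jars are locked, press the green start button fully down once and let go; everything stays clamped, and the other things on the bench are left alone.

Things in the scene. Friction and masses are not known exactly. Their poses are not given: they have to be found in the camera images.
- rack: Aluminium rack fixed to the bench (position and turn differ from start to start; it will not move). Base plate on short feet, its top 30 mm above the bench, x -105 to +81 mm, y -215 to +160 mm about the origin, which lies on the bench top, z up; +x points roughly away from the robot. It carries three readers side by side along y, windows at x = 0, y = -113, -21 and +71 mm, and the start button. All its walls end 60 mm above the bench.
- reader_1: Code reader 1 of 3, fixed on the rack (1 is next to the start button): black block 26 mm thick with a dark red window. Origin: centre of the window face, 46 mm above the bench; axes as the rack's; the window looks to +y. Block from x = -26 to +55 mm, top 14 mm above the origin. Its bay lies at y 0 to +60 mm, where a steel pressure strip lines the wall opposite (81 mm long, same height).
- reader_2: Code reader 2 of 3, fixed on the rack (1 is next to the start button): black block 26 mm thick with a dark red window. Origin: centre of the window face, 46 mm above the bench; axes as the rack's; the window looks to +y. Block from x = -26 to +55 mm, top 14 mm above the origin. Its bay lies at y 0 to +60 mm, where a steel pressure strip lines the wall opposite (81 mm long, same height).
- reader_3: Code reader 3 of 3, fixed on the rack (1 is next to the start button): black block 26 mm thick with a dark red window. Origin: centre of the window face, 46 mm above the bench; axes as the rack's; the window looks to +y. Block from x = -26 to +55 mm, top 14 mm above the origin. Its bay lies at y 0 to +60 mm, where a steel pressure strip lines the wall opposite (81 mm long, same height).
- bay_1 (a point): Bay 1: point on the plate, 30 mm above the bench, under the axis of a jar that touches window 1 (22 mm away at -y) and the steel stop (22 mm away at +x). The stop spans y -23 to +13 and is 26 mm tall. That leaves a 16 mm gap at y +22 to +38 between jar and the strip on the wall, which gives up to 2 mm (4 N/mm), open from -x (the robot's side, plate only) and past the stop to x = +64 mm.
- bay_2 (a point): Bay 2: point on the plate, 30 mm above the bench, under the axis of a jar that touches window 2 (22 mm away at -y) and the steel stop (22 mm away at +x). The stop spans y -23 to +13 and is 26 mm tall. That leaves a 16 mm gap at y +22 to +38 between jar and the strip on the wall, which gives up to 2 mm (4 N/mm), open from -x (the robot's side, plate only) and past the stop to x = +64 mm.
- bay_3 (a point): Bay 3: point on the plate, 30 mm above the bench, under the axis of a jar that touches window 3 (22 mm away at -y) and the steel stop (22 mm away at +x). The stop spans y -23 to +13 and is 26 mm tall. That leaves a 16 mm gap at y +22 to +38 between jar and the strip on the wall, which gives up to 2 mm (4 N/mm), open from -x (the robot's side, plate only) and past the stop to x = +64 mm.
- start (a joint): Green start button, 28 mm across: 0 up, 0.006 m fully down (5 N needed there); springs back. More than 0.004 counts as pressed.
- start_top (a point): Centre of the top of the start button; press straight down.
- jar_blue: blue-lidded sample jar: upright plain cylinder 44 mm across and 74 mm tall, white body, blue lid, 0.10 to 0.21 kg. Origin at the centre of its underside, z up. Its black bar code is on its +x side, and the black bar on top of the lid runs from near the centre out towards that same side. May be absent (then None).
- jar_red: red-lidded sample jar: upright plain cylinder 44 mm across and 74 mm tall, white body, red lid, 0.10 to 0.21 kg. Origin at the centre of its underside, z up. Its black bar code is on its +x side, and the black bar on top of the lid runs from near the centre out towards that same side. May be absent (then None).
- jar_yellow: yellow-lidded sample jar: upright plain cylinder 44 mm across and 74 mm tall, white body, yellow lid, 0.10 to 0.21 kg. Origin at the centre of its underside, z up. Its black bar code is on its +x side, and the black bar on top of the lid runs from near the centre out towards that same side. May be absent (then None).
- code_blue (a point): Middle of the bar code of the blue-lidded jar, on its curved side (22 mm from the axis along the jar's +x), 16 mm above its underside. Level with a reader's origin when the jar stands on the plate. None if the jar is absent.
- code_red (a point): Middle of the bar code of the red-lidded jar, on its curved side (22 mm from the axis along the jar's +x), 16 mm above its underside. Level with a reader's origin when the jar stands on the plate. None if the jar is absent.
- code_yellow (a point): Middle of the bar code of the yellow-lidded jar, on its curved side (22 mm from the axis along the jar's +x), 16 mm above its underside. Level with a reader's origin when the jar stands on the plate. None if the jar is absent.
- wedge_1: Orange wedge lying flat, 20 mm tall, 0.06 kg; one may be spare. Origin under the middle of the tail, z up. Tail, the place to grip: 42 mm long (x -21 to +21), 21 mm wide (y -10.5 to +10.5), with a thin black line along x on top. From x = +21 to the tip at x = +93 it tapers from 21 to 11 mm: the side at y = +10.5 is straight (goes to the wall), the other runs from y = -10.5 to -0.5 (goes to the jar).
- wedge_2: Orange wedge lying flat, 20 mm tall, 0.06 kg; one may be spare. Origin under the middle of the tail, z up. Tail, the place to grip: 42 mm long (x -21 to +21), 21 mm wide (y -10.5 to +10.5), with a thin black line along x on top. From x = +21 to the tip at x = +93 it tapers from 21 to 11 mm: the side at y = +10.5 is straight (goes to the wall), the other runs from y = -10.5 to -0.5 (goes to the jar).
- wedge_3: Orange wedge lying flat, 20 mm tall, 0.06 kg; one may be spare. Origin under the middle of the tail, z up. Tail, the place to grip: 42 mm long (x -21 to +21), 21 mm wide (y -10.5 to +10.5), with a thin black line along x on top. From x = +21 to the tip at x = +93 it tapers from 21 to 11 mm: the side at y = +10.5 is straight (goes to the wall), the other runs from y = -10.5 to -0.5 (goes to the jar).
- multimeter: Yellow multimeter lying on the bench, 144x74x39 mm; bystander, leave alone. Origin at the centre of its underside.
- loupe: Small black loupe, 32 mm across, 21 mm tall; bystander, leave alone. Origin at the centre of its underside.

How it is judged:
On the way, in this order (a step that is already met when the one before it is completed fails the run):
1. every jar stands in a bay with its code at a reader window and is wedged tight against the reader (((distance between code_blue and reader_1 below 0.012 m and contact force between jar_blue and reader_1 above 0.5 N) or (distance between code_blue and reader_2 below 0.012 m and contact force between jar_blue and reader_2 above 0.5 N) or (distance between code_blue and reader_3 below 0.012 m and contact force between jar_blue and reader_3 above 0.5 N)) and (contact force between jar_blue and wedge_1 above 0.5 N or contact force between jar_blue and wedge_2 above 0.5 N or contact force between jar_blue and wedge_3 above 0.5 N) and angle between each of jar_blue, jar_red, jar_yellow's own z axis and vertical below 0.12 rad and ((distance between code_red and reader_1 below 0.012 m and contact force between jar_red and reader_1 above 0.5 N) or (distance between code_red and reader_2 below 0.012 m and contact force between jar_red and reader_2 above 0.5 N) or (distance between code_red and reader_3 below 0.012 m and contact force between jar_red and reader_3 above 0.5 N)) and (contact force between jar_red and wedge_1 above 0.5 N or contact force between jar_red and wedge_2 above 0.5 N or contact force between jar_red and wedge_3 above 0.5 N) and ((distance between code_yellow and reader_1 below 0.012 m and contact force between jar_yellow and reader_1 above 0.5 N) or (distance between code_yellow and reader_2 below 0.012 m and contact force between jar_yellow and reader_2 above 0.5 N) or (distance between code_yellow and reader_3 below 0.012 m and contact force between jar_yellow and reader_3 above 0.5 N)) and (contact force between jar_yellow and wedge_1 above 0.5 N or contact force between jar_yellow and wedge_2 above 0.5 N or contact force between jar_yellow and wedge_3 above 0.5 N)), for 0.3 s.
2. the start button is pressed while every jar is so locked (all of step 1 and value of joint start above 0.004 m), for 0.05 s.
At the end, for the whole second after the job is handed in: Every jar present is upright (within 0.12 rad), the middle of its code is within 12 mm of the window centre of a reader (about 30 degrees of turn if perfectly placed), it presses on that reader and on a wedge with more than 0.5 N each, and is at rest; the start button is up again (all of step 1 and value of joint start below 0.002 m and linear speed of each of jar_blue, jar_red, jar_yellow below 0.02 m/s); the robot touches nothing.
It fails at once if the multimeter or the loupe is moved more than 40 mm (distance of any of multimeter, loupe from where it was at the start of the episode above 0.04 m).
Of jar_blue, jar_red, jar_yellow only 2 to 3 are there at a start; the rules pass over those that are not, and their reading is None.
At some moment in a run one of wedge_1, wedge_2, wedge_3 may be knocked a few centimetres aside while the robot is not near it.
It also fails if it takes over 210 s, if anything falls off the work surface, if the arm or the gripper's body presses on something with over 40 N, if the wrist force passes 120 N, or if a joint passes its speed limit or range.

## Working session

There is one attempt and no reset: what is moved stays moved. The work goes in short steps, Python scripts to look and compute and a tool call to move; the robot and the scene stay as the last step left them, time stands still between calls to the robot, and variables do not carry over. Pictures are saved under pics/ and viewed, at most 14 in all, crops included, and the job is handed in when it is done.

Besides the shell and the picture viewer there is one more tool, called as name(argument=value, ...), one argument or row to a line, values as JSON. jog_arm: Moves the arm, as the interface text tells. Scaled input: -1 to 1 covers 2.5 cm each way for a shift and pi/2 rad each way for a turn. Its arguments: {"type":"object","properties":{"linear":{"type":"array","items":{"type":"array","items":{"type":"number","minimum":-1,"maximum":1}}},"delta_rot":{"type":"array","items":{"type":"array","items":{"type":"number","minimum":-1,"maximum":1}}},"jaw":{"type":"number"},"newtons":{"type":"number"}},"required":["linear","delta_rot"]}

```bash
ls; mkdir -p pics
python3 - <<'E'
from station import *
import cv2,numpy as np
s=sense();print({k:np.round(v,3).tolist() for k,v in s.items()})
for n in("scene","side"):
    f=grab_frame(n);cv2.imwrite(f"pics/{n}0.png",f["frame"]);np.savez(f"{n}0.npz",**f)
    print(n,f["vfov"],f["cx"],f["cy"],np.round(f["camera_from_world"],3).tolist())
E
```

```text
pics
{'clock': 0.0, 'joint_pos': [1.282, 0.69, -0.195, 1.566, 0.157, 0.902, -0.215], 'joint_vel': [0.0, 0.001, 0.0, 0.0, 0.0, -0.002, 0.001], 'effort': [0.001, -52.756, -1.267, -15.343, -0.053, 0.007, 0.0], 'ee_pos': [0.198, -0.592, 0.238], 'eef_rot': [0.987, 0.161, -0.0, -0.001], 'ft_force': [-0.863, -0.626, -0.845], 'moment': [-0.035, 0.005, 0.026], 'grasp_force': 0.0, 'opening': 0.998}
scene 56.62788262464074 279.7906383570619 206.3534767311751 [[0.733, -0.68, 0.02, -0.468], [-0.428, -0.483, -0.764, 0.251], [0.529, 0.551, -0.645, 0.992], [0.0, 0.0, 0.0, 1.0]]
side 50.16882149859233 278.1841468668968 214.24118624113663 [[-0.892, -0.451, -0.016, 0.484], [-0.344, 0.703, -0.623, 0.26], [0.293, -0.55, -0.782, 1.065], [0.0, 0.0, 0.0, 1.0]]
```

View pics/scene0.png

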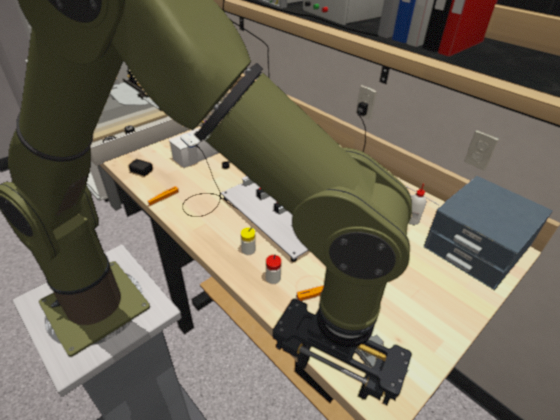

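View pics/side0.png

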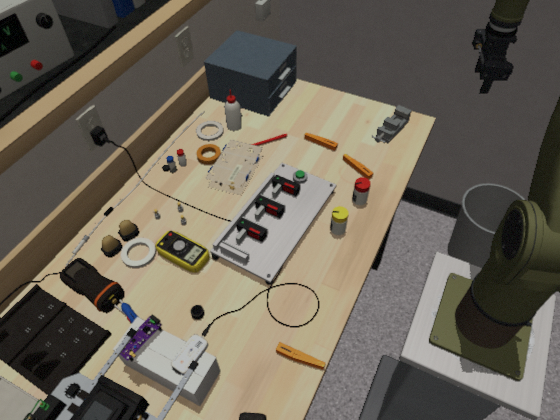

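The side view shows the rack in the middle (button at 300,175; far edge at the left). The red jar is at (361,185), the yellow jar at (340,215), and the wedges at (320,141), (357,165) and (300,355). There is no blue jar.

```bash
cat > h.py <<'E'
import cv2,numpy as np
from scipy.spatial.transform import Rotation as R
def cam(f,ee=None):
    H=f["frame"].shape[0];fl=H/2/np.tan(np.radians(float(f["vfov"]))/2)
    if "camera_from_world" in f: T=np.linalg.inv(f["camera_from_world"])
    else:
        T=np.eye(4);T[:3,:3]=R.from_quat(ee[1]).as_matrix();T[:3,3]=ee[0];T=T@f["T_tool_cam"]
    return fl,float(f["cx"]),float(f["cy"]),T
def onplane(f,uv,z,ee=None):
    fl,cx,cy,T=cam(f,ee);uv=np.asarray(uv,float).reshape(-1,2)
    d=np.c_[(uv-[cx,cy])/fl,np.ones(len(uv))]@T[:3,:3].T
    return T[:3,3]+d*((z-T[2,3])/d[:,2])[:,None]
def cloud(f,ee=None):
    fl,cx,cy,T=cam(f,ee);z=f["z_map"];v,u=np.indices(z.shape)
    return np.stack([(u-cx)/fl*z,(v-cy)/fl*z,z],-1)@T[:3,:3].T+T[:3,3]
def hsv(f): return cv2.cvtColor(f["frame"],cv2.COLOR_BGR2HSV)
def blobs(m,amin=30):
    n,l,st,c=cv2.connectedComponentsWithStats(m.astype(np.uint8),connectivity=8)
    return [l==i for i in range(1,n) if st[i,4]>=amin]
def wrist():
    from station import sense,grab_frame
    s=sense();f=grab_frame("wrist");return f,(s["ee_pos"],s["eef_rot"])
E
python3 - <<'E'
from h import *
f=np.load("side0.npz");P=cloud(f);h=hsv(f)
def rep(n,m):
    uv=np.argwhere(m)[:,::-1];p=P[m];print(n,len(uv),uv.mean(0).round(),np.median(p,0).round(3))
print("orange");o=(h[...,0]<18)&(h[...,0]>6)&(h[...,1]>200)&(h[...,2]>100)
for b in blobs(o):
    rep("o",b);q=onplane(f,np.argwhere(b)[:,::-1],0.02)[:,:2].astype(np.float32);r=cv2.minAreaRect(q*1000);print(np.round(cv2.boxPoints(r)).tolist())
for n,m in(("red",((h[...,0]<5)|(h[...,0]>175))&(h[...,1]>180)),("yel",(h[...,0]>22)&(h[...,0]<34)&(h[...,1]>170)),("grn",(h[...,0]>50)&(h[...,0]<85)&(h[...,1]>120))):
    for b in blobs(m,25): rep(n,b)
m=(P[...,2]>.02)&(P[...,2]<.04)&(f["z_map"]>0);m[:, :200]=0;m[:,345:]=0;m[:160]=0;m[290:]=0
b=max(blobs(m),key=lambda b:b.sum());q=(P[b][:,:2]*1000).astype(np.float32);r=cv2.minAreaRect(q);print(r,np.round(cv2.boxPoints(r)).tolist())
# black loupe
rep("loupe",(f["frame"].max(-1)<60)&(np.indices(b.shape)[0]>300)&(np.indices(b.shape)[0]<320)&(np.indices(b.shape)[1]>188)&(np.indices(b.shape)[1]<206))
E
```

```text
orange
o 36 [327. 142.] [ 0.575 -0.401  0.019]
[[538.0, -406.0], [592.0, -415.0], [594.0, -399.0], [541.0, -390.0]]
o 48 [104. 291.] [0.828 0.348 0.061]
[[845.0, 306.0], [857.0, 305.0], [863.0, 375.0], [851.0, 376.0]]
red 73 [36. 64.] [0.965 0.161 0.522]
red 53 [231.  98.] [ 0.889 -0.355  0.117]
red 70 [271. 139.] [ 0.743 -0.348  0.009]
red 34 [180. 152.] [ 0.943 -0.13   0.054]
red 166 [362. 184.] [ 0.395 -0.228  0.073]
red 41 [288. 190.] [ 0.582 -0.144  0.045]
red 68 [272. 209.] [ 0.588 -0.053  0.052]
red 73 [253. 233.] [0.595 0.038 0.052]
yel 110 [339. 215.] [ 0.412 -0.102  0.072]
yel 405 [184. 259.] [0.714 0.181 0.027]
grn 51 [ 6. 31.] [0.978 0.177 0.594]
grn 25 [ 4. 47.] [0.98  0.195 0.571]
grn 78 [15. 76.] [0.972 0.205 0.522]
grn 52 [300. 174.] [ 0.578 -0.209  0.051]
grn 44 [ 44. 406.] [0.652 0.611 0.25 ]
((574.8069458007812, -55.91731262207031), (381.6127624511719, 187.27392578125), 86.63685607910156) [[470.0, -241.0], [657.0, -252.0], [679.0, 129.0], [493.0, 140.0]]
loupe 141 [197. 312.] [0.617 0.282 0.019]
```

jog_arm(
  linear=[
    [0.9,0.95,0.4],
    [0.9,0.95,0.4],
    [0.9,0.95,0.4],
    [0.9,0.95,0.4],
    [0.9,0.95,0.4],
    [0.9,0.95,0.4],
    [0.9,0.95,0.4],
    [0.9,0.95,0.4],
    [0.9,0.95,0.4],
    [0.9,0.95,0.4],
    [0.9,0.95,0.4],
    [0.9,0.95,0.4],
    [0,0,0],
    [0,0,0],
  ],
  delta_rot=[
    [0,0,-0.02],
    [0,0,-0.02],
    [0,0,-0.02],
    [0,0,-0.02],
    [0,0,-0.02],
    [0,0,-0.02],
    [0,0,-0.02],
    [0,0,-0.02],
    [0,0,-0.02],
    [0,0,-0.02],
    [0,0,-0.02],
    [0,0,-0.02],
    [0,0,0],
    [0,0,0],
  ],
  jaw=1,
  newtons=20,
)

```text
clock: 1.27
ee_pos: [0.4699, -0.3056, 0.3589]
eef_rot: [1.0, -0.024, 0.0, -0.0]
ft_force: [-0.4, 0.3, 0.1]
opening: 0.996
grasp_force: 0.0
```

Run:
```python
from h import *
from station import *
s=sense();print(s["clock"],s["ee_pos"],s["eef_rot"],s["joint_pos"])
f,ee=wrist();cv2.imwrite("pics/w1.png",f["frame"]);np.savez("w1.npz",ee0=ee[0],ee1=ee[1],**f);print(f["T_tool_cam"].round(3).tolist(),f["vfov"])
```

```text
1.2667 [ 0.46991735 -0.3056173   0.35887074] [ 9.99700345e-01 -2.44740428e-02  4.42039371e-04 -2.14255774e-04] [ 0.55630657  0.47127924 -0.09954042  1.59361101  0.05034882  1.07861958
 -1.1759726 ]
[[0.0, -0.959, -0.284, 0.073], [1.0, 0.0, -0.0, 0.001], [0.0, -0.284, 0.959, -0.147], [0.0, 0.0, 0.0, 1.0]] 60.469288867616505
```

View pics/w1.png

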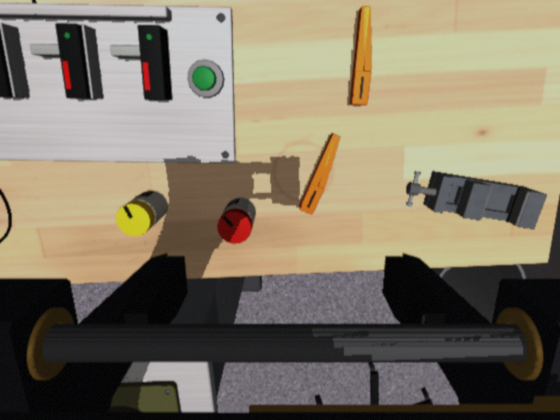

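The wrist view shows the whole rack front: button (204,78), yellow lid (136,217), red lid (235,226), and wedges with tails at (360,92) and (312,195) whose tips point away from the robot. The lid bars point up-left in the image.

```bash
cat > m.py <<'E'
from h import *
def lid(f,ee,hr,box=None,z=0.074):
    h=hsv(f);H=h[...,0].astype(int);m=((H-hr[0])%180<=(hr[1]-hr[0])%180)&(h[...,1]>150)&(h[...,2]>60)
    if box: k=np.zeros_like(m);k[box[1]:box[3],box[0]:box[2]]=1;m&=k
    b=max(blobs(m),key=lambda b:b.sum())
    c=max(cv2.findContours(b.astype(np.uint8),0,2)[0],key=cv2.contourArea);hull=cv2.convexHull(c)
    p=onplane(f,hull[:,0],z,ee)[:,:2]
    (cx,cy),r=cv2.minEnclosingCircle((p*1000).astype(np.float32))
    k=np.zeros(b.shape,np.uint8);cv2.fillConvexPoly(k,hull,1);k=cv2.erode(k,np.ones((3,3)))>0
    d=k&(f["frame"].max(-1)<70)
    q=onplane(f,np.argwhere(d)[:,::-1],z,ee)[:,:2]*1000 if d.any() else np.zeros((1,2))
    dm=q.mean(0)-[cx,cy]
    return np.round([cx,cy,r,len(q),*dm,np.degrees(np.arctan2(dm[1],dm[0]))],1)
def wedges(f,ee,z=0.02,amin=150):
    h=hsv(f);o=(h[...,0]<20)&(h[...,0]>5)&(h[...,1]>185)&(h[...,2]>80);out=[]
    for b in blobs(o,amin):
        hull=cv2.convexHull(max(cv2.findContours(b.astype(np.uint8),0,2)[0],key=cv2.contourArea))
        k=np.zeros(b.shape,np.uint8);cv2.fillConvexPoly(k,hull,1);k=cv2.erode(k,np.ones((3,3)))>0
        d=k&(f["frame"].max(-1)<90)
        q=onplane(f,np.argwhere(d)[:,::-1],z,ee)[:,:2]*1000
        a=onplane(f,hull[:,0],z,ee)[:,:2]*1000
        w,s,ang=cv2.minAreaRect(a.astype(np.float32))
        if len(q)<4: out.append(("noline",np.round(w,1),np.round(s),np.argwhere(b).mean(0)[::-1].round()));continue
        vx,vy,x0,y0=cv2.fitLine(q.astype(np.float32),cv2.DIST_L2,0,.01,.01).ravel()
        v=np.array([vx,vy])
        if v@(a.mean(0)-[x0,y0])<0 : v=-v
        t=(a-q.mean(0))@v;yy=(a-q.mean(0))@[-v[1],v[0]];tq=(q-q.mean(0))@v
        out.append(("line c",q.mean(0).round(1),"deg",round(np.degrees(np.arctan2(v[1],v[0])),1),"len",np.ptp(tq).round(1),"ext",t.min().round(1),t.max().round(1),"y",yy.min().round(1),yy.max().round(1),"n",len(q),"px",np.argwhere(b).mean(0)[::-1].round()))
    return out
E
python3 - <<'E'
from m import *
f=np.load("w1.npz");ee=(f["ee0"],f["ee1"])
print("yel",lid(f,ee,(22,34),(90,190,190,250)));print("red",lid(f,ee,(172,8),(200,190,270,250)))
for w in wedges(f,ee):print(*w)
h=hsv(f)
g=(h[...,0]>45)&(h[...,0]<90)&(h[...,1]>100);b=max(blobs(g),key=lambda b:b.sum());print("btn",onplane(f,np.argwhere(b).mean(0)[::-1],.05,ee).round(4),b.sum())
P=cloud(f,ee);m=(P[...,2]>.024)&(P[...,2]<.036)
m[:8]=0;b=max(blobs(m),key=lambda b:b.sum());q=P[b][:,:2]*1000;print(len(q))
# right edge (per row max u) and bottom edge (per col max v)
rows=range(20,145,3);e=[(u:=np.flatnonzero(b[v]).max(),v) for v in rows if b[v].any()];p=onplane(f,e,.03,ee)[:,:2]*1000
print("right",cv2.fitLine(p.astype(np.float32),cv2.DIST_HUBER,0,.01,.01).ravel().round(3))
e=[(u,np.flatnonzero(b[:,u]).max()) for u in range(5,160,3)];p=onplane(f,e,.03,ee)[:,:2]*1000
print("bottom",cv2.fitLine(p.astype(np.float32),cv2.DIST_HUBER,0,.01,.01).ravel().round(3))
# red windows
r=((h[...,0]<8)|(h[...,0]>172))&(h[...,1]>180);r[110:]=0
for b in blobs(r,20): u=np.argwhere(b)[:,::-1];print("win px",u.min(0),u.max(0),onplane(f,u,.046,ee).mean(0).round(4))
for n,s in(("plate",m),("walls",(P[...,2]>.054)&(P[...,2]<.066))): print(n,s.sum(),np.median(P[s][:,2]))
E
```

```text
yel [ 413.7 -114.5   24.9   33.     7.4    4.4   31. ]
red [ 395.4 -239.5   22.5   70.     8.4    8.1   44. ]
line c [ 558.1 -408.8] deg -5.7 len 21.8 ext -21.6 90.6 y -9.0 11.7 n 18 px [361.  64.]
line c [ 412.8 -340.7] deg -25.0 len 21.7 ext -18.7 92.6 y -9.3 11.9 n 22 px [319. 176.]
btn [[ 0.5764 -0.2152  0.05  ]] 421
25555
right [ 9.98000e-01 -6.60000e-02  5.70533e+02 -2.46785e+02]
bottom [ 6.60000e-02  9.98000e-01  4.83735e+02 -2.61390e+01]
win px [62 60] [71 89] [ 0.5883 -0.0508  0.046 ]
win px [142  62] [150  90] [ 0.5819 -0.1457  0.046 ]
plate 27090 0.031117535543064595
walls 6593 0.06011823460510052
```

jog_arm(
  linear=[
    [-0.112,0.386,-0.318],
    [-0.112,0.386,-0.318],
    [-0.112,0.386,-0.318],
    [-0.112,0.386,-0.318],
    [-0.112,0.386,-0.318],
    [-0.112,0.386,-0.318],
    [-0.112,0.386,-0.318],
    [-0.112,0.386,-0.318],
    [-0.112,0.386,-0.318],
    [-0.112,0.386,-0.318],
    [-0.112,0.386,-0.318],
    [-0.112,0.386,-0.318],
    [-0.112,0.386,-0.318],
    [-0.112,0.386,-0.318],
    [-0.112,0.386,-0.318],
    [-0.112,0.386,-0.318],
    [-0.112,0.386,-0.318],
    [-0.112,0.386,-0.318],
    [-0.112,0.386,-0.318],
    [-0.112,0.386,-0.318],
  ],
  delta_rot=[
    [0,0,0.076],
    [0,0,0.076],
    [0,0,0.076],
    [0,0,0.076],
    [0,0,0.076],
    [0,0,0.076],
    [0,0,0.076],
    [0,0,0.076],
    [0,0,0.076],
    [0,0,0.076],
    [0,0,0.076],
    [0,0,0.076],
    [0,0,0.076],
    [0,0,0.076],
    [0,0,0.076],
    [0,0,0.076],
    [0,0,0.076],
    [0,0,0.076],
    [0,0,0.076],
    [0,0,0.076],
  ],
  jaw=1,
)

```text
clock: 2.98
ee_pos: [0.411, -0.1163, 0.1989]
eef_rot: [0.392, 0.92, -0.001, -0.001]
ft_force: [0.0, -0.5, -0.5]
opening: 0.998
grasp_force: 0.0
```

jog_arm(
  linear=[
    [0,0,0],
    [0,0,0],
    [0,0,0],
    [0,0,0],
    [0,0,0],
    [0,0,0],
  ],
  delta_rot=[
    [0,0,0.076],
    [0,0,0.076],
    [0,0,0.076],
    [0,0,0],
    [0,0,0],
    [0,0,0],
  ],
)

```text
clock: 3.48
ee_pos: [0.4118, -0.1157, 0.1995]
eef_rot: [0.225, 0.974, -0.0, -0.0]
ft_force: [0.4, -0.6, -0.6]
opening: 0.999
grasp_force: 0.0
```

```bash
cat >> h.py <<'E'
def yaw(q):
    m=R.from_quat(q).as_matrix();return round(float(np.degrees(np.arctan2(m[1,0],m[0,0]))),2)
E
python3 - <<'E'
from m import *
from station import sense
f,ee=wrist();cv2.imwrite("pics/w2.png",f["frame"]);print(ee[0],yaw(ee[1]),sense()["joint_pos"].round(2))
print(lid(f,ee,(22,34)))
E
```

```text
[ 0.41179528 -0.11569954  0.19952993] 153.95 [ 0.66  0.6  -0.78  2.16  0.71  0.65  0.5 ]
[ 409.7 -111.3   22.6  104.     5.9    3.7   32. ]
```

View pics/w2.png

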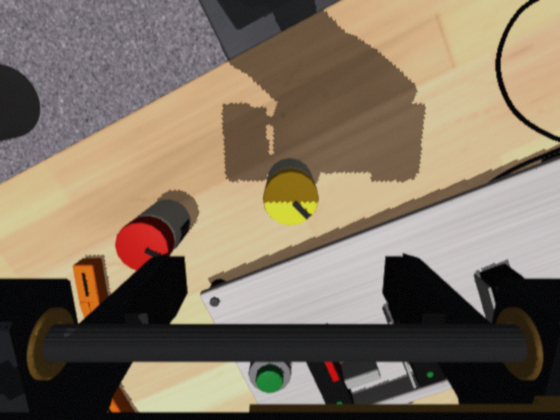

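The yellow lid is at (290,195), between the fingers' plane lines. The bar points at 32° in the world frame.

jog_arm(
  linear=[
    [-0.01,0.022,-0.82],
    [-0.01,0.022,-0.82],
    [-0.01,0.022,-0.82],
    [-0.01,0.022,-0.82],
    [-0.01,0.022,-0.82],
    [-0.01,0.022,-0.82],
    [-0.01,0.022,-0.82],
    [-0.01,0.022,-0.8],
    [0,0,0],
    [0,0,0],
  ],
  delta_rot=[
    [0,0,0],
    [0,0,0],
    [0,0,0],
    [0,0,0],
    [0,0,0],
    [0,0,0],
    [0,0,0],
    [0,0,0],
    [0,0,0],
    [0,0,0],
  ],
)

```text
clock: 4.37
ee_pos: [0.4104, -0.1108, 0.0408]
eef_rot: [0.223, 0.975, -0.001, -0.0]
ft_force: [0.8, -0.3, 0.4]
opening: 0.997
grasp_force: 0.0
```

jog_arm(
  linear=[
    [0,0,0],
    [0,0,0],
    [0,0,0],
    [0,0,0],
    [0,0,0],
    [0,0,0],
    [0,0,0],
    [0,0,0],
  ],
  delta_rot=[
    [0,0,0],
    [0,0,0],
    [0,0,0],
    [0,0,0],
    [0,0,0],
    [0,0,0],
    [0,0,0],
    [0,0,0],
  ],
  jaw=-1,
  newtons=25,
)

```text
clock: 5.03
ee_pos: [0.4109, -0.1107, 0.0411]
eef_rot: [0.223, 0.975, -0.0, 0.001]
ft_force: [-0.5, 0.6, 3.4]
opening: 0.49
grasp_force: 25.0
```

jog_arm(
  linear=[
    [0,0,1],
    [0,0,1],
    [0,0,1],
    [0.42,0.186,0.2],
    [0.42,0.186,0.2],
    [0.42,0.186,0.2],
    [0.42,0.186,0.2],
    [0.42,0.186,0.2],
    [0.42,0.186,0.2],
    [0.42,0.186,0.2],
    [0.42,0.186,0.2],
    [0.42,0.186,0.2],
    [0.42,0.186,0.2],
    [0.42,0.186,0.2],
    [0.42,0.186,0.2],
    [0.42,0.186,0.2],
    [0.42,0.186,0.2],
    [0.42,0.186,0.2],
    [0.42,0.186,0.2],
    [0.42,0.186,0.2],
  ],
  delta_rot=[
    [0,0,0],
    [0,0,0],
    [0,0,0],
    [0,0,-0.0777],
    [0,0,-0.0777],
    [0,0,-0.0777],
    [0,0,-0.0777],
    [0,0,-0.0777],
    [0,0,-0.0777],
    [0,0,-0.0777],
    [0,0,-0.0777],
    [0,0,-0.0777],
    [0,0,-0.0777],
    [0,0,-0.0777],
    [0,0,-0.0777],
    [0,0,-0.0777],
    [0,0,-0.0777],
    [0,0,-0.0777],
    [0,0,-0.0777],
    [0,0,-0.0777],
  ],
)

```text
clock: 6.7
ee_pos: [0.5889, -0.0329, 0.1832]
eef_rot: [0.954, 0.301, -0.003, -0.002]
ft_force: [0.1, -0.0, -2.5]
opening: 0.492
grasp_force: 25.0
```

jog_arm(
  linear=[
    [0,0,0],
    [0,0,0],
    [0,0,0],
    [0,0,0],
  ],
  delta_rot=[
    [0,0,-0.0777],
    [0,0,0],
    [0,0,0],
    [0,0,0],
  ],
)

```text
clock: 7.03
ee_pos: [0.5882, -0.0335, 0.183]
eef_rot: [0.969, 0.246, -0.003, -0.002]
ft_force: [-1.6, -0.4, -1.7]
opening: 0.497
grasp_force: 25.0
```

Run:
```python
from m import *
f,ee=wrist();cv2.imwrite("pics/w3.png",f["frame"]);np.savez("w3.npz",ee0=ee[0],ee1=ee[1],**f);print(ee[0],yaw(ee[1]))
```

```text
[ 0.58824728 -0.03349559  0.18297576] 28.48
```

View pics/w3.png

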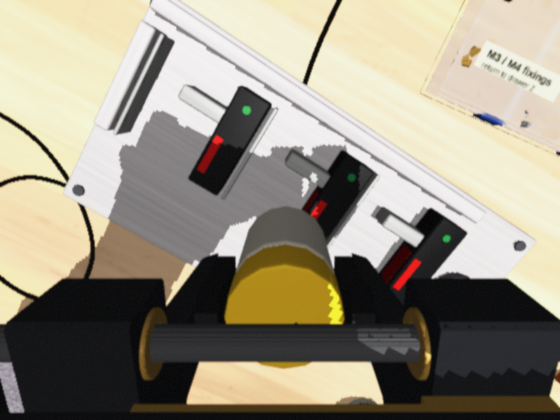

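Run:
```python
from m import *
for fn in("w3","w1"):
    f=np.load(fn+".npz");ee=(f["ee0"],f["ee1"]);P=cloud(f,ee);h=hsv(f)
    m=(P[...,2]>.054)&(P[...,2]<.066)&(f["frame"].max(-1)<90)
    for b in blobs(cv2.morphologyEx(m.astype(np.uint8),cv2.MORPH_CLOSE,np.ones((5,5))),250):
        u=np.argwhere(b)[:,::-1];q=onplane(f,u,.060,ee)[:,:2]*1000;r=cv2.minAreaRect(q.astype(np.float32))
        c=np.array(r[0]);a=np.radians(-3.8);ex=np.array([np.cos(a),np.sin(a)]);ey=np.array([-ex[1],ex[0]])
        print(fn,"px",u.mean(0).round(),np.round(r[0],1),np.round(r[1],1),round(r[2],1),"x",(q@ex).min().round(1),(q@ex).max().round(1),"y",(q@ey).min().round(1),(q@ey).max().round(1))
f=np.load("w3.npz");ee=(f["ee0"],f["ee1"])
P=cloud(f,ee);m=(P[...,2]>.054)&(P[...,2]<.066)&(f["frame"].min(-1)>90)
for b in blobs(m,100):
    u=np.argwhere(b)[:,::-1];q=onplane(f,u,.060,ee)[:,:2]*1000;r=cv2.minAreaRect(q.astype(np.float32));print("wall px",u.mean(0).round(),np.round(r[0],1),np.round(r[1],1),round(r[2],1),"x",(q@ex).min().round(1),(q@ex).max().round(1),"y",(q@ey).min().round(1),(q@ey).max().round(1))
```

```text
w3 px [134.  79.] [613.  101.8] [ 2.4 76.7] 86.2 x 566.6 643.3 y 141.0 143.4
w3 px [143.  83.] [612.9  95.6] [ 2.3 76.4] 86.5 x 567.1 643.4 y 135.1 137.3
w3 px [231. 140.] [606.6  24.2] [26.1 80.7] 86.2 x 563.3 644.0 y 51.3 77.4
w3 px [341. 194.] [607.2 -66.5] [34.1 67.7] 86.3 x 576.4 644.1 y -43.2 -9.1
w3 px [429. 253.] [ 595.4 -156.8] [29.3 79.4] 85.7 x 564.7 644.2 y -131.6 -102.3
w1 px [ 6. 68.] [602.6   4.5] [20.8 79.9] 74.6 x 563.2 641.5 y 40.9 62.6
w1 px [76. 59.] [600.5 -61.7] [56.3 79.4] 86.2 x 563.6 642.9 y -49.9 6.3
w1 px [153.  60.] [ 594.6 -147.3] [54.  80.5] 86.5 x 562.9 643.5 y -134.8 -80.6
wall px [125.  75.] [612.  108.1] [13.8 80.7] 86.6 x 563.1 643.9 y 141.2 155.2
wall px [138.  84.] [611.6  98.2] [ 4.3 79.1] 87.3 x 564.2 643.2 y 135.7 140.1
wall px [201. 103.] [622.4  53.2] [34.  11.9] 86.3 x 611.6 623.5 y 77.3 111.3
wall px [249. 153.] [605.5   6.9] [ 3.  79.6] 86.3 x 564.0 643.5 y 45.5 48.6
wall px [306. 170.] [616.3 -36.9] [34.  11.2] 86.3 x 611.7 623.0 y -12.9 21.0
wall px [354. 210.] [604.  -84.5] [ 3.7 70.6] 86.7 x 573.0 643.6 y -46.0 -42.1
wall px [402. 230.] [ 610.6 -127.7] [35.5 11.9] 86.3 x 611.8 623.7 y -104.7 -69.2
```

jog_arm(
  linear=[
    [-0.01,0.036,-0.8],
    [-0.01,0.036,-0.8],
    [-0.01,0.036,-0.8],
    [-0.01,0.036,-0.8],
    [-0.01,0.036,-0.8],
    [0,0,0],
    [0,0,0],
  ],
  delta_rot=[
    [0,0,0],
    [0,0,0],
    [0,0,0],
    [0,0,0],
    [0,0,0],
    [0,0,0],
    [0,0,0],
  ],
)

```text
clock: 7.67
ee_pos: [0.5869, -0.0287, 0.0828]
eef_rot: [0.97, 0.245, -0.003, -0.003]
ft_force: [0.1, 0.9, -2.0]
opening: 0.491
grasp_force: 24.9
```

jog_arm(
  linear=[
    [0,0,-0.2],
    [0,0,-0.2],
    [0,0,-0.1],
    [0,0,0],
    [0,0,0],
  ],
  delta_rot=[
    [0,0,0],
    [0,0,0],
    [0,0,0],
    [0,0,0],
    [0,0,0],
  ],
)

```text
clock: 8.08
ee_pos: [0.5883, -0.0288, 0.0713]
eef_rot: [0.97, 0.245, -0.001, -0.002]
ft_force: [0.2, -0.4, -1.8]
opening: 0.491
grasp_force: 24.9
```

jog_arm(
  linear=[
    [0,0,-0.05],
    [0,0,-0.03],
    [0,0,0],
    [0,0,0],
  ],
  delta_rot=[
    [0,0,0],
    [0,0,0],
    [0,0,0],
    [0,0,0],
  ],
)

```text
clock: 8.42
ee_pos: [0.5886, -0.0288, 0.0708]
eef_rot: [0.97, 0.245, -0.001, -0.002]
ft_force: [-2.1, 0.7, 10.4]
opening: 0.487
grasp_force: 24.8
```

jog_arm(
  linear=[
    [0,0,0],
    [0,0,0],
    [0,0,0],
    [0,0,0],
  ],
  delta_rot=[
    [0,0,0],
    [0,0,0],
    [0,0,0],
    [0,0,0],
  ],
  jaw=0.4,
)

```text
clock: 8.75
ee_pos: [0.5881, -0.0289, 0.069]
eef_rot: [0.97, 0.245, -0.002, -0.002]
ft_force: [-0.1, 0.3, -0.3]
opening: 0.701
grasp_force: 0.0
```

jog_arm(
  linear=[
    [0,0,1],
    [0,0,1],
    [0,0,1],
    [0,0,1],
    [0,0,1],
  ],
  delta_rot=[
    [0,0,0],
    [0,0,0],
    [0,0,0],
    [0,0,0],
    [0,0,0],
  ],
)

```text
clock: 9.17
ee_pos: [0.5878, -0.0288, 0.1951]
eef_rot: [0.97, 0.245, -0.002, -0.002]
ft_force: [0.4, -0.3, -0.3]
opening: 0.698
grasp_force: 0.0
```

jog_arm(
  linear=[
    [-0.386,-0.422,0.06],
    [-0.386,-0.422,0.06],
    [-0.386,-0.422,0.06],
    [-0.386,-0.422,0.06],
    [-0.386,-0.422,0.06],
    [-0.386,-0.422,0.06],
    [-0.386,-0.422,0.06],
    [-0.386,-0.422,0.06],
    [-0.386,-0.422,0.06],
    [-0.386,-0.422,0.06],
    [-0.386,-0.422,0.06],
    [-0.386,-0.422,0.06],
    [-0.386,-0.422,0.06],
    [-0.386,-0.422,0.06],
    [-0.386,-0.422,0.06],
    [-0.386,-0.422,0.06],
    [-0.386,-0.422,0.06],
    [-0.386,-0.422,0.06],
    [-0.386,-0.422,0.06],
    [-0.386,-0.422,0.06],
  ],
  delta_rot=[
    [0,0,0.0765],
    [0,0,0.0765],
    [0,0,0.0765],
    [0,0,0.0765],
    [0,0,0.0765],
    [0,0,0.0765],
    [0,0,0.0765],
    [0,0,0.0765],
    [0,0,0.0765],
    [0,0,0.0765],
    [0,0,0.0765],
    [0,0,0.0765],
    [0,0,0.0765],
    [0,0,0.0765],
    [0,0,0.0765],
    [0,0,0.0765],
    [0,0,0.0765],
    [0,0,0.0765],
    [0,0,0.0765],
    [0,0,0.0765],
  ],
  jaw=1,
)

```text
clock: 10.83
ee_pos: [0.3943, -0.2405, 0.224]
eef_rot: [0.119, 0.993, -0.003, 0.001]
ft_force: [-0.0, 0.7, 0.1]
opening: 1.0
grasp_force: 0.0
```

jog_arm(
  linear=[
    [0,0,0],
    [0,0,0],
    [0,0,0],
  ],
  delta_rot=[
    [0,0,0],
    [0,0,0],
    [0,0,0],
  ],
)

```text
clock: 11.08
ee_pos: [0.3957, -0.2391, 0.2241]
eef_rot: [0.123, 0.992, -0.002, 0.001]
ft_force: [-0.5, 0.4, 0.3]
opening: 0.995
grasp_force: 0.0
```

Run:
```python
from m import *
f,ee=wrist();cv2.imwrite("pics/w4.png",f["frame"]);np.savez("w4.npz",ee0=ee[0],ee1=ee[1],**f);print(ee[0],yaw(ee[1]))
print(lid(f,ee,(172,8)))
for w in wedges(f,ee):print(*w)
```

```text
[ 0.39574075 -0.23914643  0.22410987] 165.87
[ 394.2 -238.8   21.7   89.     9.3    6.7   36. ]
line c [ 439.7 -354.2] deg 154.1 len 97.5 ext -62.1 51.5 y -12.1 9.2 n 83 px [193. 243.]
noline [ 612.  -412.7] [20. 76.] [190. 384.]
```

jog_arm(
  linear=[
    [-0.008,0,-0.94],
    [-0.008,0,-0.94],
    [-0.008,0,-0.94],
    [-0.008,0,-0.94],
    [-0.008,0,-0.94],
    [-0.008,0,-0.94],
    [-0.008,0,-0.94],
    [-0.008,0,-0.94],
    [0,0,0],
    [0,0,0],
  ],
  delta_rot=[
    [0,0,0],
    [0,0,0],
    [0,0,0],
    [0,0,0],
    [0,0,0],
    [0,0,0],
    [0,0,0],
    [0,0,0],
    [0,0,0],
    [0,0,0],
  ],
)

```text
clock: 11.97
ee_pos: [0.3938, -0.2386, 0.0357]
eef_rot: [0.121, 0.993, -0.002, 0.0]
ft_force: [0.8, 0.6, 0.3]
opening: 1.001
grasp_force: 0.0
```

jog_arm(
  linear=[
    [0,0,0],
    [0,0,0],
    [0,0,0],
    [0,0,0],
    [0,0,0],
    [0,0,0],
    [0,0,0],
    [0,0,0],
  ],
  delta_rot=[
    [0,0,0],
    [0,0,0],
    [0,0,0],
    [0,0,0],
    [0,0,0],
    [0,0,0],
    [0,0,0],
    [0,0,0],
  ],
  jaw=-1,
  newtons=25,
)

```text
clock: 12.63
ee_pos: [0.3938, -0.2393, 0.0363]
eef_rot: [0.122, 0.993, -0.002, 0.001]
ft_force: [0.1, 1.5, 3.8]
opening: 0.493
grasp_force: 25.0
```

jog_arm(
  linear=[
    [0,0,1],
    [0,0,1],
    [0,0,1],
    [0,0,1],
    [0.468,0.299,0.1],
    [0.468,0.299,0.1],
    [0.468,0.299,0.1],
    [0.468,0.299,0.1],
    [0.468,0.299,0.1],
    [0.468,0.299,0.1],
    [0.468,0.299,0.1],
    [0.468,0.299,0.1],
    [0.468,0.299,0.1],
    [0.468,0.299,0.1],
    [0.468,0.299,0.1],
    [0.468,0.299,0.1],
    [0.468,0.299,0.1],
    [0.468,0.299,0.1],
    [0.468,0.299,0.1],
    [0.468,0.299,0.1],
  ],
  delta_rot=[
    [0,0,0],
    [0,0,0],
    [0,0,0],
    [0,0,0],
    [0,0,-0.076],
    [0,0,-0.076],
    [0,0,-0.076],
    [0,0,-0.076],
    [0,0,-0.076],
    [0,0,-0.076],
    [0,0,-0.076],
    [0,0,-0.076],
    [0,0,-0.076],
    [0,0,-0.076],
    [0,0,-0.076],
    [0,0,-0.076],
    [0,0,-0.076],
    [0,0,-0.076],
    [0,0,-0.076],
    [0,0,-0.076],
  ],
)

```text
clock: 14.3
ee_pos: [0.5803, -0.1198, 0.1756]
eef_rot: [0.882, 0.471, -0.003, -0.002]
ft_force: [-0.0, -0.5, -1.8]
opening: 0.49
grasp_force: 25.0
```

jog_arm(
  linear=[
    [0,0,0],
    [0,0,0],
    [0,0,0],
    [0,0,0],
    [0,0,0],
  ],
  delta_rot=[
    [0,0,-0.076],
    [0,0,-0.076],
    [0,0,-0.076],
    [0,0,0],
    [0,0,0],
  ],
)

```text
clock: 14.72
ee_pos: [0.58, -0.1201, 0.1756]
eef_rot: [0.95, 0.311, -0.003, -0.002]
ft_force: [-0.7, -0.4, -1.6]
opening: 0.489
grasp_force: 25.0
```

Run:
```python
from m import *
f,ee=wrist();cv2.imwrite("pics/w5.png",f["frame"]);np.savez("w5.npz",ee0=ee[0],ee1=ee[1],**f);print(ee[0],yaw(ee[1]))
print("yel",lid(f,ee,(22,34),(0,0,560,230),z=.104))
```

```text
[ 0.58004317 -0.1200557   0.17560751] 36.25
yel [ 588.3  -32.4   22.9  196.    -5.3  -10.2 -117.4]
```

View pics/w5.png

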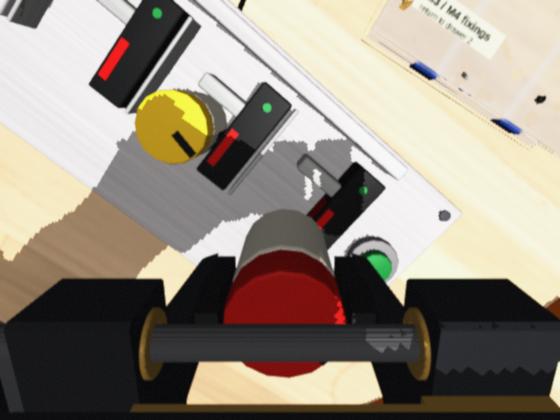

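The yellow jar stands in bay 2 (lid 172,127, bar pointing at the reader); the red jar is held over bay 1.

```bash
cat >> m.py <<'E'
def bar(f,ee,box,z):
    k=np.zeros(f["frame"].shape[:2],bool);k[box[1]:box[3],box[0]:box[2]]=1
    d=max(blobs(k&(f["frame"].max(-1)<75),8),key=lambda b:b.sum())
    q=onplane(f,np.argwhere(d)[:,::-1],z,ee)[:,:2]*1000
    v=cv2.fitLine(q.astype(np.float32),cv2.DIST_L2,0,.01,.01).ravel();return len(q),q.mean(0).round(1),np.degrees(np.arctan2(v[1],v[0])).round(1),np.ptp((q-q.mean(0))@v[:2]).round(1)
E
python3 - <<'E'
from m import *
f=np.load("w5.npz");ee=(f["ee0"],f["ee1"]);print(bar(f,ee,(162,120,198,156),.104))
f=np.load("w4.npz");ee=(f["ee0"],f["ee1"])
h=hsv(f);m=((h[...,0]<8)|(h[...,0]>172))&(h[...,1]>150);b=max(blobs(m),key=lambda b:b.sum());u=np.argwhere(b)[:,::-1];lo,hi=u.min(0),u.max(0);print(lo,hi)
print(bar(f,ee,(*(lo+6),*(hi-6)),.074))
f=np.load("w1.npz");ee=(f["ee0"],f["ee1"]);print(bar(f,ee,(120,203,140,222),.074),bar(f,ee,(218,213,240,235),.074))
E
```

```text
(197, array([583.1, -42.4]), np.float32(73.3), np.float64(16.0))
[263 164] [311 215]
(94, array([ 403.4, -232. ]), np.float32(31.4), np.float64(16.1))
(32, array([ 422.4, -107.4]), np.float32(18.0), np.float64(15.0)) (86, array([ 405.2, -230.7]), np.float32(31.9), np.float64(20.5))
```

jog_arm(
  linear=[
    [0.03,0.01,-0.8],
    [0,0,-0.8],
    [0,0,-0.8],
    [0,0,-0.8],
    [0,0,-0.7],
    [0,0,0],
    [0,0,0],
  ],
  delta_rot=[
    [0,0,0.0777],
    [0,0,0],
    [0,0,0],
    [0,0,0],
    [0,0,0],
    [0,0,0],
    [0,0,0],
  ],
)

```text
clock: 15.35
ee_pos: [0.5807, -0.1199, 0.0779]
eef_rot: [0.93, 0.368, -0.003, -0.002]
ft_force: [0.3, 0.4, 0.4]
opening: 0.494
grasp_force: 25.0
```

jog_arm(
  linear=[
    [0,0,-0.2],
    [0,0,-0.1],
    [0,0,-0.05],
    [0,0,0],
    [0,0,0],
  ],
  delta_rot=[
    [0,0,0],
    [0,0,0],
    [0,0,0],
    [0,0,0],
    [0,0,0],
  ],
)

```text
clock: 15.77
ee_pos: [0.5816, -0.1199, 0.0702]
eef_rot: [0.93, 0.367, -0.002, -0.002]
ft_force: [-0.1, 0.3, -2.3]
opening: 0.493
grasp_force: 25.0
```

jog_arm(
  linear=[
    [0,0,-0.1],
    [0,0,-0.05],
    [0,0,0],
    [0,0,0],
  ],
  delta_rot=[
    [0,0,0],
    [0,0,0],
    [0,0,0],
    [0,0,0],
  ],
)

```text
clock: 16.1
ee_pos: [0.5816, -0.1199, 0.0664]
eef_rot: [0.93, 0.367, -0.002, -0.002]
ft_force: [-1.4, 0.7, 2.5]
opening: 0.491
grasp_force: 25.0
```

jog_arm(
  linear=[
    [0,0,0],
    [0,0,0],
    [0,0,0],
    [0,0,0],
  ],
  delta_rot=[
    [0,0,0],
    [0,0,0],
    [0,0,0],
    [0,0,0],
  ],
  jaw=0.4,
)

```text
clock: 16.43
ee_pos: [0.5814, -0.1199, 0.0659]
eef_rot: [0.93, 0.367, -0.002, -0.002]
ft_force: [-1.0, -0.4, -0.0]
opening: 0.701
grasp_force: 0.0
```

jog_arm(
  linear=[
    [0,0,1],
    [0,0,1],
    [0,0,1],
    [0.07,0.875,0],
    [0.07,0.875,0],
    [0.07,0.875,0],
    [0.07,0.875,0],
    [0,0,0],
    [0,0,-1],
    [0,0,-1],
    [0,0,-0.8],
    [0,0,0],
    [0,0,0],
  ],
  delta_rot=[
    [0,0,0],
    [0,0,0],
    [0,0,0],
    [0,0,0],
    [0,0,0],
    [0,0,0],
    [0,0,0],
    [0,0,0],
    [0,0,0],
    [0,0,0],
    [0,0,0],
    [0,0,0],
    [0,0,0],
  ],
)

```text
clock: 17.52
ee_pos: [0.5876, -0.0329, 0.0704]
eef_rot: [0.93, 0.367, -0.003, -0.002]
ft_force: [1.7, -0.1, 0.7]
opening: 0.698
grasp_force: 0.0
```

jog_arm(
  linear=[
    [0,0,0],
    [0,0,0],
    [0,0,0],
    [0,0,0],
    [0,0,0],
  ],
  delta_rot=[
    [0,0,0],
    [0,0,0],
    [0,0,0],
    [0,0,0],
    [0,0,0],
  ],
  jaw=-1,
  newtons=20,
)

```text
clock: 17.93
ee_pos: [0.5885, -0.0304, 0.0725]
eef_rot: [0.93, 0.367, -0.001, -0.003]
ft_force: [-1.8, 3.8, 6.1]
opening: 0.492
grasp_force: 20.0
```

jog_arm(
  linear=[
    [0,0.02,0],
    [0,0.02,0],
    [0,0,0],
    [0,0,0],
    [0,0,0],
  ],
  delta_rot=[
    [0,0,0.06],
    [0,0,0.06],
    [0,0,0.06],
    [0,0,0],
    [0,0,0],
  ],
)

```text
clock: 18.35
ee_pos: [0.588, -0.0303, 0.0725]
eef_rot: [0.869, 0.495, -0.002, -0.002]
ft_force: [-3.6, 3.0, 6.6]
opening: 0.493
grasp_force: 20.0
```

jog_arm(
  linear=[
    [0,0,0],
    [0,0,0],
    [0,0,0],
    [0,0,1],
    [0,0,1],
    [0,0,1],
    [0,0,1],
    [0,0,1],
  ],
  delta_rot=[
    [0,0,0],
    [0,0,0],
    [0,0,0],
    [0,0,0],
    [0,0,0],
    [0,0,0],
    [0,0,0],
    [0,0,0],
  ],
  jaw=0.4,
)

```text
clock: 19.02
ee_pos: [0.5884, -0.0319, 0.1973]
eef_rot: [0.869, 0.494, -0.002, -0.001]
ft_force: [1.1, 0.0, 0.3]
opening: 0.696
grasp_force: 0.0
```

jog_arm(
  linear=[
    [-0.39,-0.75,0.58],
    [-0.39,-0.75,0.58],
    [-0.39,-0.75,0.58],
    [-0.39,-0.75,0.58],
    [-0.39,-0.75,0.58],
    [-0.39,-0.75,0.58],
    [-0.39,-0.75,0.58],
    [-0.39,-0.75,0.58],
    [-0.39,-0.75,0.58],
    [0,0,0],
    [0,0,0],
    [0,0,0],
  ],
  delta_rot=[
    [0,0,-0.0777],
    [0,0,-0.0777],
    [0,0,-0.0777],
    [0,0,-0.0777],
    [0,0,-0.0777],
    [0,0,-0.0777],
    [0,0,-0.0777],
    [0,0,-0.0777],
    [0,0,-0.0777],
    [0,0,0],
    [0,0,0],
    [0,0,0],
  ],
  jaw=1,
)

```text
clock: 20.02
ee_pos: [0.5008, -0.1991, 0.3261]
eef_rot: [1.0, -0.031, -0.001, -0.003]
ft_force: [-0.1, 0.7, 0.2]
opening: 0.997
grasp_force: 0.0
```

Run:
```python
from m import *
f,ee=wrist();cv2.imwrite("pics/w6.png",f["frame"]);np.savez("w6.npz",ee0=ee[0],ee1=ee[1],**f);print(ee[0],yaw(ee[1]))
for w in wedges(f,ee):print(*w)
```

```text
[ 0.50083569 -0.19911906  0.32610047] -3.53
line c [ 558.  -408.9] deg -5.8 len 23.2 ext -20.7 90.6 y -8.8 11.9 n 35 px [458.  79.]
line c [ 413.6 -341.3] deg -25.7 len 20.9 ext -20.3 91.3 y -8.9 12.0 n 26 px [405. 201.]
```

View pics/w6.png

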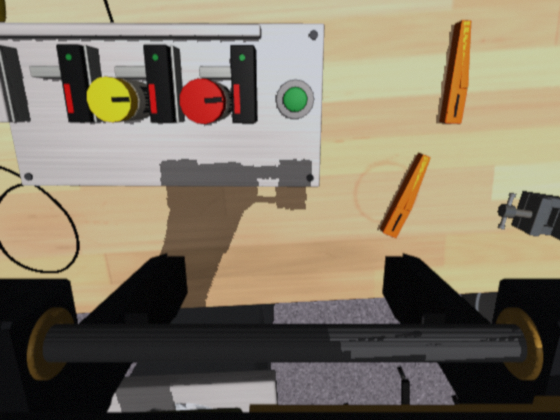

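Both lid bars point squarely at their readers: yellow (112,100) at window 2 and red (205,100) at window 1. The wedges are at (458,79) and (405,201).

jog_arm(
  linear=[
    [-0.404,-0.626,-0.9],
    [-0.404,-0.626,-0.9],
    [-0.404,-0.626,-0.9],
    [-0.404,-0.626,-0.9],
    [-0.404,-0.626,-0.9],
    [-0.404,-0.626,-0.9],
    [-0.404,-0.626,-0.9],
    [-0.404,-0.626,-0.9],
    [-0.404,-0.626,-0.9],
    [0,0,0],
    [0,0,0],
  ],
  delta_rot=[
    [0,0,-0.0274],
    [0,0,-0.0274],
    [0,0,-0.0274],
    [0,0,-0.0274],
    [0,0,-0.0274],
    [0,0,-0.0274],
    [0,0,-0.0274],
    [0,0,-0.0274],
    [0,0,-0.0274],
    [0,0,0],
    [0,0,0],
  ],
  jaw=0,
)

```text
clock: 20.98
ee_pos: [0.4092, -0.3399, 0.1226]
eef_rot: [0.975, -0.223, -0.002, -0.004]
ft_force: [-0.5, 0.3, 1.4]
opening: 0.504
grasp_force: 0.0
```

Run:
```python
from m import *
f,ee=wrist();cv2.imwrite("pics/w7.png",f["frame"]);print(ee[0],yaw(ee[1]))
for w in wedges(f,ee):print(*w)
```

```text
[ 0.40915053 -0.33993113  0.122595  ] -25.82
line c [ 412.2 -340.5] deg -25.2 len 25.4 ext -19.2 93.1 y -9.8 10.1 n 129 px [280. 153.]
```

jog_arm(
  linear=[
    [-0.03,0.02,-0.9],
    [0,0,-0.9],
    [0,0,-0.9],
    [0,0,-0.9],
    [0,0,-0.9],
    [0,0,-0.2],
    [0,0,0],
    [0,0,0],
  ],
  delta_rot=[
    [0,0,0],
    [0,0,0],
    [0,0,0],
    [0,0,0],
    [0,0,0],
    [0,0,0],
    [0,0,0],
    [0,0,0],
  ],
)

```text
clock: 21.7
ee_pos: [0.4104, -0.3401, 0.0077]
eef_rot: [0.975, -0.223, 0.0, -0.002]
ft_force: [0.8, -0.6, 1.2]
opening: 0.499
grasp_force: 0.0
```

jog_arm(
  linear=[
    [0,0,0],
    [0,0,0],
    [0,0,0],
    [0,0,0],
    [0,0,0],
    [0,0,0],
  ],
  delta_rot=[
    [0,0,0],
    [0,0,0],
    [0,0,0],
    [0,0,0],
    [0,0,0],
    [0,0,0],
  ],
  jaw=-1,
  newtons=30,
)

```text
clock: 22.2
ee_pos: [0.4095, -0.3407, 0.0074]
eef_rot: [0.975, -0.224, 0.0, -0.002]
ft_force: [-0.0, 0.6, 7.1]
opening: 0.234
grasp_force: 29.8
```

jog_arm(
  linear=[
    [0,0,1],
    [0,0,1],
    [0,0,1],
    [0.173,0.918,0],
    [0.173,0.918,0],
    [0.173,0.918,0],
    [0.173,0.918,0],
    [0.173,0.918,0],
    [0.173,0.918,0],
    [0.173,0.918,0],
    [0.173,0.918,0],
    [0.173,0.918,0],
    [0.173,0.918,0],
    [0.173,0.918,0],
    [0,0,0],
    [0,0,0],
  ],
  delta_rot=[
    [0,0,0],
    [0,0,0],
    [0,0,0],
    [0,0,0.0223],
    [0,0,0.0223],
    [0,0,0.0223],
    [0,0,0.0223],
    [0,0,0.0223],
    [0,0,0.0223],
    [0,0,0.0223],
    [0,0,0.0223],
    [0,0,0.0223],
    [0,0,0.0223],
    [0,0,0.0223],
    [0,0,0],
    [0,0,0],
  ],
)

```text
clock: 23.53
ee_pos: [0.4569, -0.0867, 0.0816]
eef_rot: [0.999, -0.032, -0.001, -0.003]
ft_force: [0.5, -0.4, -0.1]
opening: 0.235
grasp_force: 29.8
```

Run:
```python
from m import *
f,ee=wrist();cv2.imwrite("pics/w8.png",f["frame"]);np.savez("w8.npz",ee0=ee[0],ee1=ee[1],**f);print(ee[0],yaw(ee[1]),ee[1])
```

```text
[ 0.45686692 -0.08668808  0.08162926] -3.64 [ 0.99949057 -0.03179309 -0.00100846 -0.00260376]
```

View pics/w8.png

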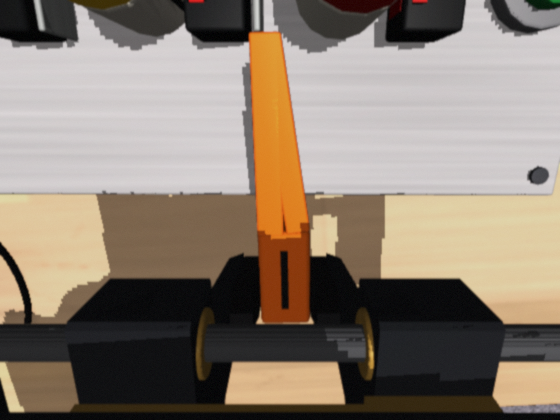

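Run:
```python
from m import *
f=np.load("w8.npz");ee=(f["ee0"],f["ee1"]);P=cloud(f,ee)
a=np.radians(-3.8);ex=np.array([np.cos(a),np.sin(a)]);ey=np.array([-ex[1],ex[0]])
for v in(6,14,22):
    print(v,[(u,round(P[v,u]@np.r_[ey,0]*1000,1),round(P[v,u,2]*1000)) for u in range(230,300,4)])
h=hsv(f);o=(h[...,0]<20)&(h[...,0]>5)&(h[...,1]>185);b=max(blobs(o),key=lambda b:b.sum())
for v in (40,100,160,220,300): u=np.flatnonzero(b[v]);p=onplane(f,[(u[0],v),(u[-1],v)],.0942-.0,ee)[:,:2]*1000;print(v,u[0],u[-1],(p@ex).round(1),(p@ey).round(1))
print("tcp",(ee[0][:2]*1000)@ex,(ee[0][:2]*1000)@ey)
```

```text
6 [(230, np.float64(-34.3), 61), (234, np.float64(-36.0), 61), (238, np.float64(-37.7), 62), (242, np.float64(-39.2), 60), (246, np.float64(-40.2), 54), (250, np.float64(-40.2), 35), (254, np.float64(-44.1), 59), (258, np.float64(-45.7), 59), (262, np.float64(-46.3), 41), (266, np.float64(-47.7), 32), (270, np.float64(-49.7), 32), (274, np.float64(-51.6), 32), (278, np.float64(-53.5), 31), (282, np.float64(-55.5), 30), (286, np.float64(-57.5), 31), (290, np.float64(-59.4), 30), (294, np.float64(-61.4), 31), (298, np.float64(-63.1), 37)]
14 [(230, np.float64(-34.5), 63), (234, np.float64(-36.0), 62), (238, np.float64(-37.6), 61), (242, np.float64(-39.0), 59), (246, np.float64(-40.4), 57), (250, np.float64(-40.4), 38), (254, np.float64(-44.0), 59), (258, np.float64(-45.7), 59), (262, np.float64(-46.4), 43), (266, np.float64(-47.7), 32), (270, np.float64(-49.6), 30), (274, np.float64(-51.5), 30), (278, np.float64(-53.6), 32), (282, np.float64(-55.5), 30), (286, np.float64(-57.5), 32), (290, np.float64(-59.4), 31), (294, np.float64(-61.4), 31), (298, np.float64(-63.4), 31)]
22 [(230, np.float64(-34.2), 62), (234, np.float64(-35.8), 62), (238, np.float64(-37.4), 61), (242, np.float64(-39.0), 60), (246, np.float64(-40.4), 57), (250, np.float64(-40.4), 39), (254, np.float64(-44.1), 61), (258, np.float64(-45.7), 60), (262, np.float64(-46.4), 44), (266, np.float64(-47.6), 32), (270, np.float64(-49.6), 31), (274, np.float64(-51.6), 32), (278, np.float64(-53.5), 32), (282, np.float64(-55.5), 31), (286, np.float64(-57.5), 31), (290, np.float64(-59.5), 31), (294, np.float64(-61.4), 31), (298, np.float64(-63.4), 31)]
40 248 280 [554.8 554.8] [-44.7 -55.6]
100 252 289 [535.3 535.3] [-45.6 -58.8]
160 255 298 [513.8 513.9] [-46.2 -62.3]
220 257 308 [490.3 490.4] [-46.5 -66.5]
300 259 310 [454.9 455. ] [-46.7 -68.1]
tcp 461.60763960823726 -56.21914055302196
```

The image shows the wedge held straight: tip (265,33), tail line (284,280), just right of the bay 1 strip (258,15). I'll shift it about 1.5 mm to the right and turn it about 1°, then lower it.

jog_arm(
  linear=[
    [0,-0.06,-0.4],
    [0,0,-0.6],
    [0,0,-0.5],
    [0,0,-0.22],
    [0,0,0],
    [0,0,0],
  ],
  delta_rot=[
    [0,0,-0.01],
    [0,0,0],
    [0,0,0],
    [0,0,0],
    [0,0,0],
    [0,0,0],
  ],
)

```text
clock: 24.08
ee_pos: [0.4562, -0.0905, 0.0383]
eef_rot: [0.999, -0.042, -0.001, -0.002]
ft_force: [-0.5, -0.0, -0.2]
opening: 0.237
grasp_force: 30.0
```

jog_arm(
  linear=[
    [0.1,0.08,0],
    [0.3,-0.02,0],
    [0.3,-0.02,0],
    [0.3,-0.02,0],
    [0.3,-0.02,0],
    [0,0,0],
    [0,0,0],
  ],
  delta_rot=[
    [0,0,0],
    [0,0,0],
    [0,0,0],
    [0,0,0],
    [0,0,0],
    [0,0,0],
    [0,0,0],
  ],
)

```text
clock: 24.67
ee_pos: [0.4898, -0.0895, 0.0386]
eef_rot: [0.999, -0.041, -0.001, -0.002]
ft_force: [-1.1, 0.1, -0.8]
opening: 0.235
grasp_force: 30.0
```

jog_arm(
  linear=[
    [0.19,-0.02,0],
    [0.19,-0.017,0],
    [0.19,-0.017,0],
    [0.19,-0.017,0],
    [0.19,-0.017,0],
    [0.19,-0.017,0],
    [0,0,0],
    [0,0,0],
  ],
  delta_rot=[
    [0,0,0],
    [0,0,0],
    [0,0,0],
    [0,0,0],
    [0,0,0],
    [0,0,0],
    [0,0,0],
    [0,0,0],
  ],
)

```text
clock: 25.33
ee_pos: [0.5179, -0.0911, 0.0384]
eef_rot: [0.999, -0.04, -0.001, -0.003]
ft_force: [0.7, 4.0, -1.8]
opening: 0.233
grasp_force: 30.0
```

jog_arm(
  linear=[
    [0,0,-0.03],
    [0,0,0],
    [0,0,0],
    [0,0,0],
    [0,0,0],
    [0,0,0.8],
    [0,0,0.8],
  ],
  delta_rot=[
    [0,0,0],
    [0,0,0],
    [0,0,0],
    [0,0,0],
    [0,0,0],
    [0,0,0],
    [0,0,0],
  ],
  jaw=0,
)

```text
clock: 25.92
ee_pos: [0.5167, -0.0924, 0.0775]
eef_rot: [0.999, -0.041, -0.002, -0.002]
ft_force: [-0.7, 0.2, 0.1]
opening: 0.5
grasp_force: 0.0
```

jog_arm(
  linear=[
    [-0.5,0.03,0.1],
    [-0.5,0.03,0],
    [-0.48,0.03,0],
    [0,0,0],
    [0,0,0],
    [0,0,0],
    [0,0,-0.8],
    [0,0,-0.8],
    [0,0,0],
    [0,0,0],
  ],
  delta_rot=[
    [0,0,0],
    [0,0,0],
    [0,0,0],
    [0,0,0],
    [0,0,0],
    [0,0,0],
    [0,0,0],
    [0,0,0],
    [0,0,0],
    [0,0,0],
  ],
  jaw=-1,
)

```text
clock: 26.75
ee_pos: [0.4807, -0.0899, 0.0397]
eef_rot: [0.999, -0.041, -0.002, -0.002]
ft_force: [1.6, -0.1, -0.1]
opening: 0.006
grasp_force: 0.0
```

Run:
```python
from m import *
f,ee=wrist();cv2.imwrite("pics/w9.png",f["frame"]);np.savez("w9.npz",ee0=ee[0],ee1=ee[1],**f);print(ee[0],yaw(ee[1]))
for w in wedges(f,ee,z=.05):print(*w)
```

```text
[ 0.48074027 -0.08987759  0.03971327] -4.7
line c [520.7 -92.5] deg -3.2 len 25.6 ext -19.9 66.1 y -10.2 10.3 n 437 px [275. 120.]
```

View pics/w9.png

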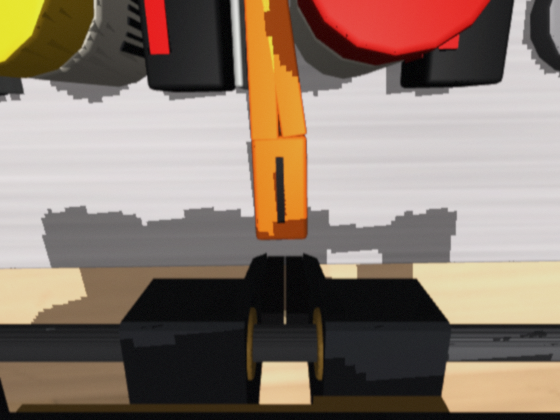

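The image shows the wedge tail at (280,190), inserted between the strip and the red jar, with the closed fingers right behind it.

jog_arm(
  linear=[
    [0.15,-0.01,0],
    [0.15,-0.01,0],
    [0.15,-0.01,0],
    [0.15,-0.01,0],
    [0,0,0],
    [0,0,0],
  ],
  delta_rot=[
    [0,0,0],
    [0,0,0],
    [0,0,0],
    [0,0,0],
    [0,0,0],
    [0,0,0],
  ],
)

```text
clock: 27.3
ee_pos: [0.4953, -0.0907, 0.0405]
eef_rot: [0.999, -0.041, -0.001, -0.002]
ft_force: [-2.2, 0.0, 1.2]
opening: 0.007
grasp_force: 1.0
```

jog_arm(
  linear=[
    [0.1,-0.007,0],
    [0.1,-0.007,0],
    [0,0,0],
    [0,0,0],
  ],
  delta_rot=[
    [0,0,0],
    [0,0,0],
    [0,0,0],
    [0,0,0],
  ],
)

```text
clock: 27.63
ee_pos: [0.4972, -0.0905, 0.0402]
eef_rot: [0.999, -0.041, -0.004, -0.003]
ft_force: [-6.7, 2.0, 5.9]
opening: 0.004
grasp_force: 3.5
```

jog_arm(
  linear=[
    [0.15,-0.01,-0.02],
    [0.15,-0.01,-0.02],
    [0.1,-0.007,0],
    [0,0,0],
    [0,0,0],
  ],
  delta_rot=[
    [0,0,0],
    [0,0,0],
    [0,0,0],
    [0,0,0],
    [0,0,0],
  ],
)

```text
clock: 28.05
ee_pos: [0.5021, -0.09, 0.0389]
eef_rot: [0.999, -0.041, -0.009, -0.004]
ft_force: [-13.3, 3.2, 11.3]
opening: 0.007
grasp_force: 7.1
```

jog_arm(
  linear=[
    [0.1,-0.007,0],
    [0.1,-0.007,0],
    [0,0,0],
    [0,0,0],
  ],
  delta_rot=[
    [0,0,0],
    [0,0,0],
    [0,0,0],
    [0,0,0],
  ],
)

```text
clock: 28.38
ee_pos: [0.504, -0.0899, 0.0389]
eef_rot: [0.999, -0.041, -0.013, -0.004]
ft_force: [-19.1, 5.3, 16.2]
opening: 0.005
grasp_force: 9.6
```

Run:
```python
from m import *
f,ee=wrist();cv2.imwrite("pics/w10.png",f["frame"]);np.savez("w10.npz",ee0=ee[0],ee1=ee[1],**f);print(ee[0],yaw(ee[1]))
for w in wedges(f,ee,z=.05):print(*w)
a=np.radians(-3.8);ex=np.array([np.cos(a),np.sin(a)])
for n in("w9","w10"):
    g=np.load(n+".npz");e=(g["ee0"],g["ee1"]);h=hsv(g);o=(h[...,0]<20)&(h[...,0]>5)&(h[...,1]>185);b=max(blobs(o),key=lambda b:b.sum())
    u=np.argwhere(b)[:,::-1];print(n,"tail end px",u[u[:,1]>u[:,1].max()-2].mean(0),onplane(g,u[u[:,1]>u[:,1].max()-2].mean(0),.03,e)[:,:2]*1000@ex)
```

```text
[ 0.50395515 -0.08986016  0.03885031] -4.64
line c [534.  -91.6] deg -3.6 len 25.8 ext -20.2 75.5 y -10.0 10.4 n 416 px [273. 143.]
w9 tail end px [279.04819277 237.43373494] [498.53505282]
w10 tail end px [279.38571429 263.35714286] [508.75746219]
```

View pics/w10.png

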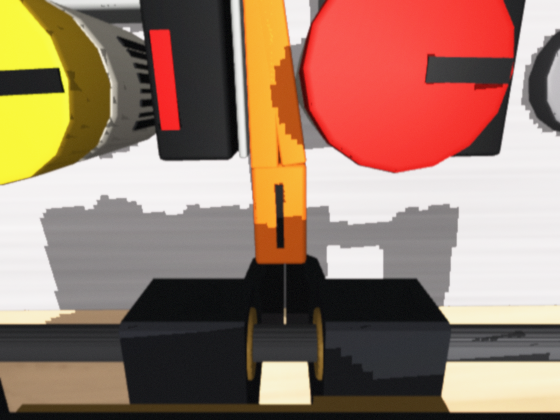

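Seen in the image: wedge tail at (279,210), tight between strip and red jar, bar at (468,68) pointing at reader 1. Tail at rack x ≈ -50 mm. Moving on to the second wedge.

jog_arm(
  linear=[
    [-0.6,0.04,0],
    [-0.7,0.04,0],
    [-0.7,0.04,0.2],
    [0,0,1],
    [0,0,1],
    [0,0,1],
    [0.1,-0.5,1],
    [0.3,-1,0],
    [0.3,-1,0],
    [0.3,-1,0],
    [0.3,-1,0],
    [0.3,-1,0],
    [0.3,-1,0],
    [0.3,-1,0],
    [0.3,-1,0],
    [0.3,-1,0],
    [0.3,-1,0],
    [0.3,-1,0],
    [0.3,-1,0],
    [0,0,0],
  ],
  delta_rot=[
    [0,0,0],
    [0,0,0],
    [0,0,0],
    [0,0,0],
    [0,0,0],
    [0,0,0],
    [0,0,0],
    [0,0,0],
    [0,0,0],
    [0,0,0],
    [0,0,0],
    [0,0,0],
    [0,0,0],
    [0,0,0],
    [0,0,0],
    [0,0,0],
    [0,0,0],
    [0,0,-0.005],
    [0,0,-0.005],
    [0,0,0],
  ],
)

```text
clock: 30.1
ee_pos: [0.5584, -0.4093, 0.1446]
eef_rot: [0.999, -0.052, 0.001, 0.001]
ft_force: [-0.6, -0.8, 0.1]
opening: 0.006
grasp_force: 0.0
```

jog_arm(
  linear=[
    [0,0,0],
    [0,0,0],
    [0,0,0],
  ],
  delta_rot=[
    [0,0,0],
    [0,0,0],
    [0,0,0],
  ],
  jaw=0,
)

```text
clock: 30.35
ee_pos: [0.5584, -0.4001, 0.1442]
eef_rot: [0.999, -0.048, -0.001, -0.003]
ft_force: [-0.6, 0.7, -0.3]
opening: 0.206
grasp_force: 0.0
```

Run:
```python
from m import *
f,ee=wrist();cv2.imwrite("pics/w11.png",f["frame"]);np.savez("w11.npz",ee0=ee[0],ee1=ee[1],**f);print(ee[0],yaw(ee[1]),ee[1])
for w in wedges(f,ee):print(*w)
```

```text
[ 0.5584211  -0.40012062  0.14416703] -5.51 [ 0.9988377  -0.04809521 -0.00108169 -0.00298945]
line c [ 556.9 -408.5] deg -7.2 len 25.9 ext -19.9 92.1 y -10.2 11.9 n 138 px [294. 155.]
```

jog_arm(
  linear=[
    [-0.09,-0.16,-0.8],
    [-0.09,-0.16,-0.9],
    [0,0,-0.9],
    [0,0,-0.9],
    [0,0,-0.9],
    [0,0,-0.9],
    [0,0,-0.2],
    [0,0,0],
    [0,0,0],
  ],
  delta_rot=[
    [0,0,-0.011],
    [0,0,0],
    [0,0,0],
    [0,0,0],
    [0,0,0],
    [0,0,0],
    [0,0,0],
    [0,0,0],
    [0,0,0],
  ],
)

```text
clock: 31.15
ee_pos: [0.5542, -0.4096, 0.0077]
eef_rot: [0.998, -0.057, -0.001, -0.002]
ft_force: [0.1, -0.8, 1.1]
opening: 0.5
grasp_force: 0.0
```

jog_arm(
  linear=[
    [0,0,0],
    [0,0,0],
    [0,0,0],
    [0,0,0],
    [0,0,0],
    [0,0,0],
  ],
  delta_rot=[
    [0,0,0],
    [0,0,0],
    [0,0,0],
    [0,0,0],
    [0,0,0],
    [0,0,0],
  ],
  jaw=-1,
  newtons=30,
)

```text
clock: 31.65
ee_pos: [0.5542, -0.41, 0.0079]
eef_rot: [0.998, -0.058, -0.0, -0.002]
ft_force: [-1.3, 1.0, 5.9]
opening: 0.236
grasp_force: 29.7
```

jog_arm(
  linear=[
    [0,0,1],
    [0,0,1],
    [0,0,1],
    [0,0,1],
    [-0.214,0.5,1],
    [-0.214,0.972,1],
  ],
  delta_rot=[
    [0,0,0],
    [0,0,0],
    [0,0,0],
    [0,0,0],
    [0,0,0],
    [0,0,0],
  ],
)

```text
clock: 32.15
ee_pos: [0.5416, -0.3765, 0.1579]
eef_rot: [0.998, -0.06, -0.001, -0.0]
ft_force: [0.8, 0.5, -1.0]
opening: 0.238
grasp_force: 29.7
```

jog_arm(
  linear=[
    [-0.214,0.972,0],
    [-0.214,0.972,0],
    [-0.214,0.972,0],
    [-0.214,0.972,0],
    [-0.214,0.972,0],
    [-0.214,0.972,0],
    [-0.214,0.972,0],
    [-0.214,0.972,0],
    [-0.214,0.972,0],
    [-0.214,0.972,0],
    [-0.214,0.972,0],
    [-0.214,0.972,0],
    [-0.214,0.972,0],
    [-0.214,0.972,0],
    [-0.214,0.972,0],
    [-0.2,0.5,0],
    [0,0,-1],
    [0,0,-1],
    [0,0,-1],
    [0,0,0],
  ],
  delta_rot=[
    [0,0,0.002],
    [0,0,0.002],
    [0,0,0.002],
    [0,0,0.002],
    [0,0,0.002],
    [0,0,0.002],
    [0,0,0.002],
    [0,0,0.002],
    [0,0,0.002],
    [0,0,0.002],
    [0,0,0],
    [0,0,0],
    [0,0,0],
    [0,0,0],
    [0,0,0],
    [0,0,0],
    [0,0,0],
    [0,0,0],
    [0,0,0],
    [0,0,0],
  ],
)

```text
clock: 33.82
ee_pos: [0.4559, 0.0041, 0.0788]
eef_rot: [0.999, -0.042, -0.004, -0.002]
ft_force: [-0.4, -0.4, -0.4]
opening: 0.233
grasp_force: 29.7
```

```bash
cat > w.py <<'E'
from m import *
a=np.radians(-3.8);ex=np.array([np.cos(a),np.sin(a)]);ey=np.array([-ex[1],ex[0]])
f,ee=wrist();cv2.imwrite("pics/w12.png",f["frame"]);print(ee[0].round(4),yaw(ee[1]),"tcp s",(ee[0][:2]*1000@ex).round(1),(ee[0][:2]*1000@ey).round(1))
P=cloud(f,ee);v=10
print([(u,round(float(P[v,u]@np.r_[ey,0])*1000,1),round(float(P[v,u,2])*1000)) for u in range(232,290,4)])
zt=ee[0][2]-.0079+.020
h=hsv(f);o=(h[...,0]<20)&(h[...,0]>5)&(h[...,1]>185);b=max(blobs(o),key=lambda b:b.sum())
vs=np.flatnonzero(b.any(1));print(vs.min(),vs.max())
for v in (vs.min()+8,100,160,220,290):
    u=np.flatnonzero(b[v])
    if len(u): p=onplane(f,[(u[0],v),(u[-1],v)],zt,ee)[:,:2]*1000;print(v,u[0],u[-1],(p@ex).round(1),(p@ey).round(1))
E
python3 w.py
```

```text
[0.4559 0.0041 0.0788] -4.77 tcp s 454.6 34.3
[(232, 52.8, 61), (236, 51.7, 57), (240, 51.6, 43), (244, 48.1, 59), (248, 46.6, 58), (252, 45.7, 49), (256, 45.2, 31), (260, 43.2, 32), (264, 41.3, 31), (268, 39.5, 29), (272, 37.5, 32), (276, 35.6, 30), (280, 33.6, 32), (284, 31.7, 31), (288, 29.8, 31)]
34 321
42 249 279 [547.4 547.3] [43.7 33.5]
100 251 288 [528.5 528.3] [43.9 30.7]
160 254 297 [507.1 506.8] [43.7 27.6]
220 257 307 [483.4 483.1] [43.5 23.9]
290 259 310 [452.6 452.3] [43.9 22.6]
```

jog_arm(
  linear=[
    [0,0,-0.4],
    [0,0,-0.6],
    [0,0,-0.4],
    [0,0,-0.2],
    [0,0,0],
    [0,0,0],
  ],
  delta_rot=[
    [0,0,0],
    [0,0,0],
    [0,0,0],
    [0,0,0],
    [0,0,0],
    [0,0,0],
  ],
)

```text
clock: 34.37
ee_pos: [0.4578, 0.0039, 0.0423]
eef_rot: [0.999, -0.042, -0.001, -0.002]
ft_force: [-0.5, 0.3, -1.9]
opening: 0.236
grasp_force: 29.7
```

jog_arm(
  linear=[
    [0.2,-0.013,-0.12],
    [0.3,-0.02,0],
    [0.3,-0.02,0],
    [0.3,-0.02,0],
    [0.3,-0.02,0],
    [0.2,-0.013,0],
    [0,0,0],
    [0,0,0],
  ],
  delta_rot=[
    [0,0,0],
    [0,0,0],
    [0,0,0],
    [0,0,0],
    [0,0,0],
    [0,0,0],
    [0,0,0],
    [0,0,0],
  ],
)

```text
clock: 35.03
ee_pos: [0.4977, 0.0013, 0.0388]
eef_rot: [0.999, -0.042, -0.001, -0.002]
ft_force: [-0.7, 0.3, -1.8]
opening: 0.236
grasp_force: 29.7
```

jog_arm(
  linear=[
    [0.175,-0.01,0],
    [0.175,-0.01,0],
    [0.175,-0.01,0],
    [0.175,-0.01,0],
    [0.175,-0.01,0],
    [0.175,-0.01,0],
    [0,0,0],
    [0,0,0],
  ],
  delta_rot=[
    [0,0,0],
    [0,0,0],
    [0,0,0],
    [0,0,0],
    [0,0,0],
    [0,0,0],
    [0,0,0],
    [0,0,0],
  ],
)

```text
clock: 35.7
ee_pos: [0.5245, 0.0002, 0.0388]
eef_rot: [0.999, -0.042, -0.001, -0.002]
ft_force: [-0.1, 1.5, 0.2]
opening: 0.235
grasp_force: 29.7
```

jog_arm(
  linear=[
    [0,0,-0.03],
    [0,0,0],
    [0,0,0],
    [0,0,0],
    [0,0,0],
    [0,0,0.8],
    [0,0,0.8],
  ],
  delta_rot=[
    [0,0,0],
    [0,0,0],
    [0,0,0],
    [0,0,0],
    [0,0,0],
    [0,0,0],
    [0,0,0],
  ],
  jaw=0,
)

```text
clock: 36.28
ee_pos: [0.5229, -0.0002, 0.0777]
eef_rot: [0.999, -0.042, -0.002, -0.002]
ft_force: [0.2, -0.4, 0.7]
opening: 0.499
grasp_force: 0.0
```

jog_arm(
  linear=[
    [-0.5,0.03,0.1],
    [-0.5,0.03,0],
    [-0.48,0.03,0],
    [0,0,0],
    [0,0,0],
    [0,0,0],
    [0,0,-0.8],
    [0,0,-0.8],
    [0,0,0],
    [0,0,0],
  ],
  delta_rot=[
    [0,0,0],
    [0,0,0],
    [0,0,0],
    [0,0,0],
    [0,0,0],
    [0,0,0],
    [0,0,0],
    [0,0,0],
    [0,0,0],
    [0,0,0],
  ],
  jaw=-1,
)

```text
clock: 37.12
ee_pos: [0.487, 0.002, 0.04]
eef_rot: [0.999, -0.042, -0.002, -0.002]
ft_force: [0.2, -0.1, -1.2]
opening: 0.004
grasp_force: 0.0
```

```bash
cat > t.py <<'E'
from m import *
a=np.radians(-3.8);ex=np.array([np.cos(a),np.sin(a)]);ey=np.array([-ex[1],ex[0]])
f,ee=wrist();cv2.imwrite("pics/w13.png",f["frame"]);print(ee[0].round(4),yaw(ee[1]),"tcp s",(ee[0][:2]*1000@ex).round(1),(ee[0][:2]*1000@ey).round(1))
for w in wedges(f,ee,z=.05):
    print(*w)
    if w[0]=="line c": print("tail rack x",w[1]@ex-589.4,"y",w[1]@ey-6.4)
E
python3 t.py
```

```text
[0.487 0.002 0.04 ] -4.81 tcp s 485.8 34.3
line c [527.1  -1. ] deg -2.6 len 25.3 ext -20.2 66.2 y -10.2 10.2 n 432 px [276. 120.]
tail rack x -63.39257216286046 y 27.535171432548026
line c [537.9 -91.1] deg -171.2 len 46.0 ext -47.3 24.6 y -15.0 15.8 n 635 px [525. 108.]
tail rack x -46.64503787926628 y -61.65098273624567
```

jog_arm(
  linear=[
    [0.15,-0.01,0],
    [0.15,-0.01,0],
    [0.15,-0.01,0],
    [0.15,-0.01,0],
    [0.1,-0.007,0],
    [0.1,-0.007,0],
    [0,0,0],
    [0,0,0],
  ],
  delta_rot=[
    [0,0,0],
    [0,0,0],
    [0,0,0],
    [0,0,0],
    [0,0,0],
    [0,0,0],
    [0,0,0],
    [0,0,0],
  ],
)

```text
clock: 37.83
ee_pos: [0.5024, 0.0017, 0.0407]
eef_rot: [0.999, -0.041, -0.006, -0.003]
ft_force: [-7.9, 1.8, 6.1]
opening: 0.007
grasp_force: 4.0
```

jog_arm(
  linear=[
    [0.15,-0.01,0],
    [0.15,-0.01,0],
    [0.1,-0.007,0],
    [0,0,0],
    [0,0,0],
  ],
  delta_rot=[
    [0,0,0],
    [0,0,0],
    [0,0,0],
    [0,0,0],
    [0,0,0],
  ],
)

```text
clock: 38.25
ee_pos: [0.5069, 0.0021, 0.0404]
eef_rot: [0.999, -0.041, -0.011, -0.003]
ft_force: [-15.5, 4.5, 13.8]
opening: 0.003
grasp_force: 8.0
```

jog_arm(
  linear=[
    [0.1,-0.007,0],
    [0.1,-0.007,0],
    [0,0,0],
    [0,0,0],
  ],
  delta_rot=[
    [0,0,0],
    [0,0,0],
    [0,0,0],
    [0,0,0],
  ],
)

```text
clock: 38.58
ee_pos: [0.5089, 0.0023, 0.0403]
eef_rot: [0.999, -0.04, -0.014, -0.004]
ft_force: [-20.2, 5.2, 15.8]
opening: 0.003
grasp_force: 10.3
```

```bash
python3 t.py
```

```text
[0.5089 0.0023 0.0403] -4.62 tcp s 507.7 36.0
line c [ 5.385e+02 -1.000e-01] deg -3.1 len 26.1 ext -19.8 76.3 y -10.2 10.3 n 415 px [276. 136.]
tail rack x -52.07728193469109 y 29.18871521857087
line c [550.9 -82.4] deg -179.9 len 72.9 ext -56.3 36.6 y -7.6 20.5 n 2659 px [524. 147.]
tail rack x -34.25020172494965 y -52.10854925690485
```

View pics/w13.png

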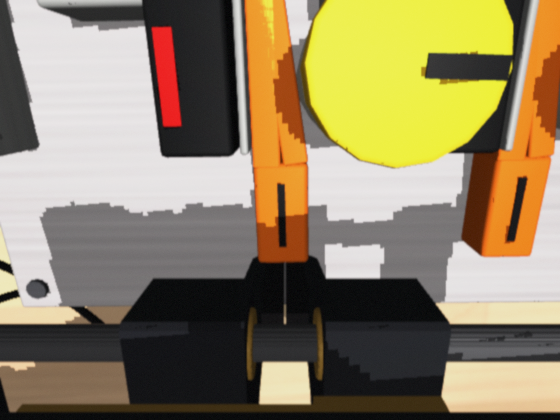

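The image shows the yellow jar wedged (tail at 281,210, bar at 468,66 towards reader 2), with the red jar's wedge still in place at (516,205). One more small push, then back away, rise, and go to the button.

jog_arm(
  linear=[
    [0.12,-0.007,0],
    [0.1,-0.007,0],
    [0,0,0],
    [0,0,0],
  ],
  delta_rot=[
    [0,0,0],
    [0,0,0],
    [0,0,0],
    [0,0,0],
  ],
)

```text
clock: 38.97
ee_pos: [0.5111, 0.0025, 0.0403]
eef_rot: [0.999, -0.04, -0.017, -0.004]
ft_force: [-24.6, 6.5, 23.1]
opening: 0.008
grasp_force: 12.9
```

jog_arm(
  linear=[
    [-0.6,0.04,0],
    [-0.7,0.04,0],
    [-0.7,0.04,0.2],
    [0,0,1],
    [0,0,1],
    [0,0,1],
    [0,0,1],
    [0,-0.5,1],
    [0.3,-1,0],
    [0.4,-1,0],
    [0.4,-1,0],
    [0.4,-1,0],
    [0.4,-1,0],
    [0.4,-1,0],
    [0.4,-1,0],
    [0.4,-0.6,0],
    [0.4,0,0],
    [0,0,0],
    [0,0,0],
  ],
  delta_rot=[
    [0,0,0],
    [0,0,0],
    [0,0,0],
    [0,0,0],
    [0,0,0],
    [0,0,0],
    [0,0,0],
    [0,0,0],
    [0,0,0],
    [0,0,0],
    [0,0,0],
    [0,0,0],
    [0,0,0],
    [0,0,0],
    [0,0,0],
    [0,0,0],
    [0,0,0],
    [0,0,0],
    [0,0,0],
  ],
)

```text
clock: 40.55
ee_pos: [0.5652, -0.1997, 0.1707]
eef_rot: [0.999, -0.042, -0.001, -0.002]
ft_force: [0.1, -0.2, 0.1]
opening: 0.002
grasp_force: 0.0
```

Run:
```python
from m import *
a=np.radians(-3.8);ex=np.array([np.cos(a),np.sin(a)]);ey=np.array([-ex[1],ex[0]])
f,ee=wrist();cv2.imwrite("pics/w14.png",f["frame"]);np.savez("w14.npz",ee0=ee[0],ee1=ee[1],**f);print(ee[0],yaw(ee[1]))
h=hsv(f);g=(h[...,0]>45)&(h[...,0]<90)&(h[...,1]>100);P=cloud(f,ee)
for b in blobs(g,100):
    z=np.median(P[b][:,2]);print("green",np.argwhere(b).mean(0)[::-1].round(),b.sum(),z.round(4),onplane(f,np.argwhere(b).mean(0)[::-1],z,ee).round(4))
```

```text
[ 0.56516549 -0.19974676  0.17065033] -4.76
green [303. 185.] 983 0.0529 [[ 0.5776 -0.2149  0.0529]]
```

jog_arm(
  linear=[
    [0.038,-0.046,0],
    [0.038,-0.046,0],
    [0.038,-0.046,0],
    [0.038,-0.046,0],
    [0.038,-0.046,0],
    [0.038,-0.046,0],
    [0.038,-0.046,0],
    [0.038,-0.046,0],
    [0.038,-0.046,0],
    [0.038,-0.046,0],
    [0.038,-0.046,0],
    [0.038,-0.046,0],
    [0.038,-0.046,0],
    [0,0,0],
    [0,0,0],
  ],
  delta_rot=[
    [0,0,0.077],
    [0,0,0.077],
    [0,0,0.077],
    [0,0,0.077],
    [0,0,0.077],
    [0,0,0.077],
    [0,0,0.077],
    [0,0,0.077],
    [0,0,0.077],
    [0,0,0.077],
    [0,0,0.077],
    [0,0,0.077],
    [0,0,0.077],
    [0,0,0],
    [0,0,0],
  ],
)

```text
clock: 41.85
ee_pos: [0.5767, -0.2145, 0.1706]
eef_rot: [0.736, 0.677, -0.002, -0.001]
ft_force: [0.6, 0.2, -0.3]
opening: 0.007
grasp_force: 0.0
```

jog_arm(
  linear=[
    [0,0,-0.8],
    [0,0,-1],
    [0,0,-1],
    [0,0,-1],
    [0,0,-0.5],
    [0,0,0],
    [0,0,0],
  ],
  delta_rot=[
    [0,0,0],
    [0,0,0],
    [0,0,0],
    [0,0,0],
    [0,0,0],
    [0,0,0],
    [0,0,0],
  ],
)

```text
clock: 42.43
ee_pos: [0.5771, -0.2147, 0.0631]
eef_rot: [0.736, 0.677, -0.003, -0.001]
ft_force: [0.4, -0.5, -0.3]
opening: 0.005
grasp_force: 0.0
```

jog_arm(
  linear=[
    [0,0,-0.2],
    [0,0,-0.2],
    [0,0,-0.2],
    [0,0,-0.2],
    [0,0,0],
    [0,0,0],
    [0,0,0],
  ],
  delta_rot=[
    [0,0,0],
    [0,0,0],
    [0,0,0],
    [0,0,0],
    [0,0,0],
    [0,0,0],
    [0,0,0],
  ],
)

```text
clock: 43.02
ee_pos: [0.5785, -0.2154, 0.0462]
eef_rot: [0.736, 0.677, -0.002, 0.001]
ft_force: [-3.7, 1.3, 22.1]
opening: 0.003
grasp_force: 10.9
```

jog_arm(
  linear=[
    [0,0,0.6],
    [0,0,1],
    [0,0,1],
    [0,0,1],
    [0,0,1],
    [0,0,1],
    [0,0,1],
    [-0.5,-0.5,1],
    [-0.5,-0.5,0.5],
    [0,0,0],
    [0,0,0],
  ],
  delta_rot=[
    [0,0,0],
    [0,0,0],
    [0,0,0],
    [0,0,0],
    [0,0,0],
    [0,0,0],
    [0,0,0],
    [0,0,0],
    [0,0,0],
    [0,0,0],
    [0,0,0],
  ],
)

```text
clock: 43.93
ee_pos: [0.5519, -0.241, 0.2459]
eef_rot: [0.736, 0.677, -0.002, -0.0]
ft_force: [-0.0, 0.7, -0.3]
opening: 0.005
grasp_force: 0.0
```

Run:
```python
from h import *
from station import grab_frame
f=grab_frame("side");c=f["frame"][150:290,200:380];cv2.imwrite("pics/s2.png",cv2.resize(c,None,fx=4,fy=4,interpolation=cv2.INTER_CUBIC))
```

```text
(no output)
```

View pics/s2.png

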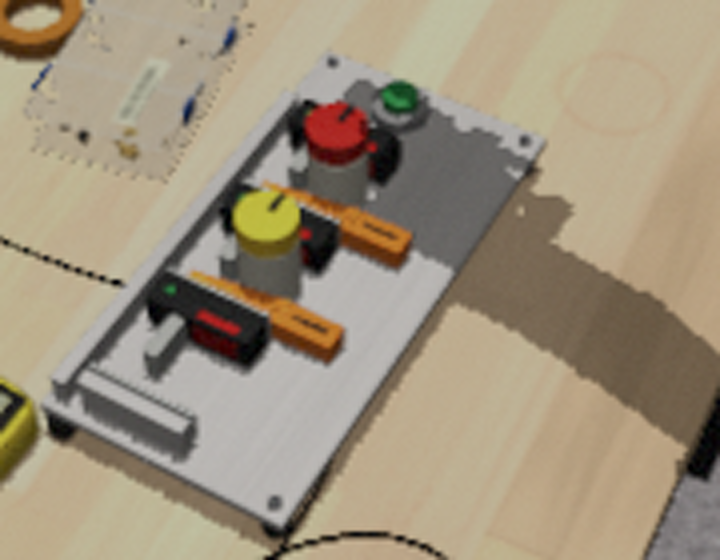

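The side crop shows both jars upright against their readers (red 338,135; yellow 266,225), each with its wedge driven in. The button (400,97) is up and the arm is clear, so I'm handing in.

```bash
python3 -c "
from station import *
print(finish_job())"
```

```text
the job is handed in; nothing more can be done
None
```

Both jars present (red in bay 1, yellow in bay 2; no blue jar was there) were turned to their readers and wedged tight; I pressed the start button once and handed the job in, but the hand-in call returned no verdict.

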